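# Turn over the loose-lidded carton on its packing stand

## Task

Turn over the carton with the white lid so that its underside can be labelled: put it back on the same sloping stand with the lid now flat against the back rest and one short end down on the ledge, centred and square as before, then let go. The lid is only set on, so keep it pinched shut against the base all the while. Leave the all-brown carton on the other stand alone.

Things in the scene. Friction and masses are not known exactly. Their poses are not given: they have to be found in the camera images.
- white_centre (a point): Centre of the carton to turn: closed box 120 x 100 x 48 mm, 0.3 kg, brown base (30 mm of the thickness), loose white lid (18 mm, sides flush). Leans at 45 degrees, a short end on the ledge, lid facing up and away from the robot. x along the 120 mm, down the slope at the start; y along the 100 mm; z out through the lid. Its upper 70 mm stands free on all sides: pinch base and lid there.
- white_lid_centre (a point): Centre of the white lid, a shallow cap 120 x 100 x 18 mm with 3 mm walls, that sits loosely (2 mm play) over a 12 mm high shoulder of the base; nothing latches it. Closed, this point is 15 mm from the carton's centre towards the lid; same axes as the carton.
- stand_a_seat (a point): The carton's centre when seated, lid up or down alike, on its fixed blue stand; 89 mm above the bench. The stand is a V of two 45-degree plates 90 mm wide: back rest (robot's side, 50 mm plus a bent-back lip, rising towards the robot) and ledge (62 mm, rising away), meeting 30 mm above the bench, 60 mm down the slope from here. x level, away from the robot, the way the slope falls; y across; z up.
- kraft_centre (a point): Centre of the other carton, all brown, same size and make, on a like stand beside the first (at least 0.2 m between centres); to be left alone. Axes as for the white-lidded carton.

How it is judged:
By the outcome, as a careful person would: the job done as asked, in the order asked, and still so for the second after the job is handed in, with the robot touching nothing.
It also fails if it takes over 48 s, if anything falls off the work surface, if the arm or the gripper's body presses on something with over 40 N, if the wrist force passes 120 N, or if a joint passes its speed limit or range.

## Robot

A 6-joint arm with a two-finger parallel gripper is mounted at the origin on the work surface. World frame = base frame: x ahead of the robot, y to its left, z up, the work surface at z = 0. Lengths are in m, angles in rad, forces in N, time in s.
With the tool pointing down it reaches from about 0.3 to 0.775 m from the base axis. Payload 14.6 kg.
Tool frame: the origin (TCP) lies at the very end of the fingers, on their centre line; the grasp point (between the pads) lies 19 mm behind it; z points along the fingers, y is the direction in which the jaws open and shut (so a half turn about z gives the same grasp; the last joint's range is limited). The gripper opens to 94 mm and grips with 3 to 60 N. Pads are 16 mm wide; open, the fingers measure 119 mm over their backs; the gripper's body (75 mm by 177 mm) begins 78 mm behind the grasp point.
Start: joints at [1.11, 0.3, 1.521, -0, 1.321, -0.067], TCP at [0.211, 0.508, 0.205] pointing down, gripper open.
Joint ranges: [-3.03, 3.03], [-0.79, 2.21], [0.23, 2.52], [-1.04, 4.18], [0, 3.07], [-2.55, 2.55]. Speed limits (rad/s): [2.22, 2.22, 2.57, 3.14, 3.14, 3.14].

## Interface

Orientations are given as [roll, pitch, yaw] about the fixed x, y, z axes, in that order (R = Rz(yaw) Ry(pitch) Rx(roll)).
In Python, from station import ctrl, vision, ticket gives the robot as it stands.
- The arm moves only by the tool step_arm, never from a script. Its argument "steps" is a list of rows, each an object of numbers: "x", "y", "z": the shift along the tool's x, y, z in m; "ax", "ay", "az": the turn, a rotation vector about the tool's x, y, z in degrees; "claw": the finger opening in m, from 0 to 0.094. A call has 1 to 5 rows; each row shifts and turns the pose as measured when the row begins, along the tool's axes as they then stand; what a row does not reach is not made up. A row lasts 1/12 s, in which the tool goes at most 41.7 mm and 7.16 degrees, less where a joint would pass 70% of its speed; a pose out of reach is approached as far as the arm can. A call with a gripper value outside its range is refused whole. The fingers move at their own pace and stop on an object; "grip_force" is the grip in N (left out, the last holds). Time passes only in rows, so rows that do not move let the fingers close. It gives the time, the measured TCP pose, the force and the opening at its end, in the units of the state.
- ctrl.get_obs(): the state, without advancing time (a new reading comes with each control period).
- vision.camera(name): name is "scene" or "top" or "wrist"; returns (picture, depth): 384x512x3 uint8, red, green, blue; 384x512 float32, m along the optical axis (not along the pixel's ray), 0 where there is no reading.
- vision.camera_params(name): a dict with "fov_y" (degrees; the focal length in pixels is half the picture's height over the tangent of half this angle, whatever the lens; pixels are square), "cx", "cy" (the principal point, pixels), "origin" and "attitude" of the camera in the world; the wrist camera has in their place "mount" (4x4, takes a point from camera to tool coordinates, whose origin is the TCP and whose axes are the flange's). Camera axes: x right, y up, looking along -z (the intrinsics and any distortion apply to the point x, -y, -z); pixel columns grow to the right and rows downward; lengths in m; the calibration is good to about 2 mm. A picture is of the moment at which its call begins: read the wrist's pose just before it. camera_params takes no time and is no camera call.
- ticket.hand_in(): hands the job in, once; it reports no verdict.
The state is a dict: "time_s": time; "qpos": joint angles; "joint_vel": joint speeds; "tau": joint torques, N m; "ee_pos": TCP position; "eef_rot": TCP orientation; "force": force on the tool from outside, world axes, zero at the start; "moment": the same for the moment, N m; "grip_width": finger opening in m.
Only numpy, scipy, OpenCV 4.12 (cv2) and the standard library are available. Lean on these libraries where they do the work, as an engineer would, in place of code of your own. Each camera call takes 0.05 s, during which the arm holds its last target.

## Working session

There is one attempt and no reset: what is moved stays moved. The work goes in short steps, Python scripts to look and compute and a tool call to move; the robot and the scene stay as the last step left them, time stands still between calls to the robot, and variables do not carry over. Pictures are saved under pics/ and viewed, and the job is handed in when it is done.

Besides the shell and the picture viewer there is one more tool, called after ">>>" as name(argument=value, ...), one argument or row to a line, values as JSON. step_arm: Moves the arm, as the interface text tells. Its arguments: {"type":"object","properties":{"steps":{"type":"array"},"grip_force":{"type":"number"}},"required":["steps"]}

```bash
ls; mkdir -p pics; python3 - <<'E'
from station import ctrl, vision, ticket
import cv2,numpy as np
print(ctrl.get_obs())
for n in("scene","top"):
    p,d=vision.camera(n); cv2.imwrite(f"pics/{n}0.png",p[:,:,::-1]); np.save(f"pics/{n}0.npy",d); print(n,vision.camera_params(n))
print(vision.camera_params("wrist"))
E
```

```text
pics
{'time_s': 0.0, 'qpos': array([ 1.11042963e+00,  3.00481233e-01,  1.52158155e+00,  2.24559764e-06,
        1.32070835e+00, -6.65555640e-02]), 'joint_vel': array([-9.08773506e-04, -1.05831166e-03,  2.81433936e-04,  4.25367464e-05,
       -8.51224566e-04,  1.65221573e-03]), 'tau': array([-2.13575629e-03, -5.31803477e+01, -3.52739561e+01,  7.07559334e-02,
        2.43383349e-02, -8.02764430e-05]), 'ee_pos': array([0.2109021 , 0.50766924, 0.20488058]), 'eef_rot': array([-3.14041693e+00, -8.05464067e-05,  2.74778091e+00]), 'force': array([-0.31677837, -0.32463057, -0.53179421]), 'moment': array([-0.01301185,  0.01198017, -0.04075628]), 'grip_width': 0.0937073843234858}
scene {'fov_y': 47.8088568742857, 'cx': 248.79699534739467, 'cy': 196.22694927231095, 'origin': array([ 0.89465058, -0.41471481,  0.61895365]), 'attitude': array([0.83564606, 0.00363552, 0.65338524])}
top {'fov_y': 55.866609567848045, 'cx': 254.0988260803333, 'cy': 192.7682234020419, 'origin': array([0.41248461, 0.0054763 , 0.8060645 ]), 'attitude': array([ 0.214677  , -0.00571241, -1.66971735])}
{'fov_y': 70.21570213233524, 'cx': 253.4240673692594, 'cy': 193.3343973322579, 'mount': array([[-3.08950334e-04,  9.59829453e-01,  2.80583901e-01,
         8.30232383e-02],
       [ 9.99999942e-01,  2.56148458e-04,  2.24857810e-04,
         3.56513069e-05],
       [ 1.43954015e-04,  2.80583954e-01, -9.59829476e-01,
        -1.80250661e-01],
       [ 0.00000000e+00,  0.00000000e+00,  0.00000000e+00,
         1.00000000e+00]])}
```

View pics/scene0.png

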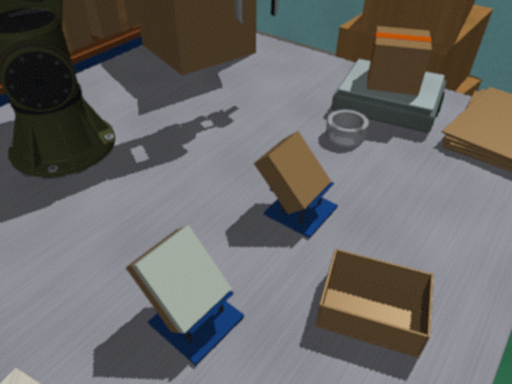

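View pics/top0.png

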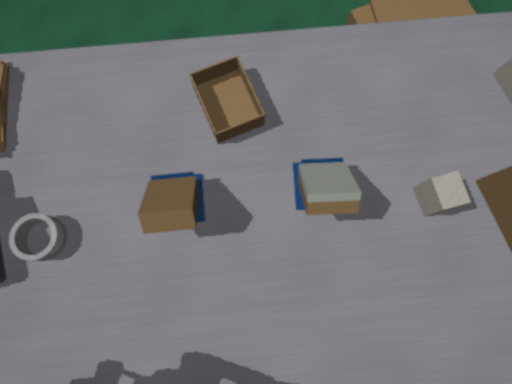

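The white‑lidded carton is at about (330,188) in the top view and the kraft one at about (172,203). The lid faces up and away. Next I'll measure the poses from depth.

```bash
cat > h.py <<'E'
import numpy as np,cv2
from scipy.spatial.transform import Rotation as R
from station import ctrl,vision
def Kp(c):
    return 192/np.tan(np.radians(c['fov_y']/2)),c['cx'],c['cy']
def cloud(c,d,T=None):
    f,cx,cy=Kp(c); v,u=np.mgrid[0:384,0:512]
    P=np.stack([(u-cx)/f*d,-(v-cy)/f*d,-d],-1)
    if T is None: Rm=R.from_euler('xyz',c['attitude']).as_matrix();o=np.array(c['origin'])
    else: Rm,o=T[:3,:3],T[:3,3]
    return P@Rm.T+o
def plane(P):
    for _ in range(6):
        c=P.mean(0);n=np.linalg.svd(P-c,full_matrices=False)[2][2];r=(P-c)@n
        k=abs(r)<max(2*np.median(abs(r)),.0012);P=P[k]
    return P.mean(0),n*np.sign(n[2]),P
E
python3 - <<'E'
from h import *
for n in("scene","top"):
    p=cv2.imread(f"pics/{n}0.png")[:,:,::-1].astype(int);d=np.load(f"pics/{n}0.npy");c=vision.camera_params(n)
    X=cloud(c,d)
    z=X[...,2];print(n,"table z",np.median(z[(d>0)&(z<.02)]))
    m=(d>0)&(z>.05)&(z<.2)&(X[...,0]>.3)&(X[...,0]<.75)&(X[...,1]>-.35)&(X[...,1]<.45)
    for nm,mm in(("white",m&(p[...,0]-p[...,2]<25)&(p[...,2]>p[...,0]-25)&(p.sum(2)>330)),("brown",m&(p[...,0]-p[...,2]>40))):
        k,l,st,ce=cv2.connectedComponentsWithStats(mm.astype(np.uint8))
        for i in range(1,k):
            if st[i,4]<300: continue
            P=X[l==i];c0,nn,I=plane(P)
            print(nm,st[i],"c",P.mean(0).round(4),"n",nn.round(3),len(I),"min",P.min(0).round(3),"max",P.max(0).round(3))
            if nm=="white":
                np.save(f"pics/w_{n}.npy",I)
                a=np.cross([0,0,1],nn);a/=np.linalg.norm(a);b=np.cross(a,nn)
                q=np.c_[(I-c0)@a,(I-c0)@b].astype(np.float32);r=cv2.minAreaRect(q);print("rect",r, "centre",c0+a*r[0][0]+b*r[0][1],"boxcentre",c0+a*r[0][0]+b*r[0][1]-.024*nn,"a",a,"b",b)
E
python3 -c "
import cv2
a=cv2.imread('pics/top0.png')[120:260,120:400];cv2.imwrite('pics/t0c.png',cv2.resize(a,None,fx=2.8,fy=2.8))
a=cv2.imread('pics/scene0.png')[200:370,100:270];cv2.imwrite('pics/s0c.png',cv2.resize(a,None,fx=3.4,fy=3.4))"
```

```text
scene table z 0.0001755608567390876
white [ 135  225   96  108 5355] c [ 0.5812 -0.1641  0.1076] n [ 0.705 -0.037  0.708] 3987 min [ 0.52  -0.214  0.062] max [ 0.628 -0.109  0.15 ]
rect ((0.002423129975795746, 0.000561930239200592), (0.10067500174045563, 0.1207556203007698), 0.18441423773765564) centre [ 0.58244415 -0.16196469  0.10659186] boxcentre [ 0.56551512 -0.1610688   0.08960348] a [ 0.05284655  0.99860264 -0.        ] b [ 0.70686003 -0.03740738 -0.70636364]
brown [ 263  132   67   76 2417] c [0.5775 0.1525 0.1083] n [0.705 0.004 0.709] 1753 min [0.516 0.103 0.063] max [0.621 0.207 0.15 ]
top table z 0.0009467689161467008
white [ 299  162   63   41 1993] c [ 0.5687 -0.1611  0.1184] n [ 0.703 -0.036  0.71 ] 1283 min [ 0.525 -0.215  0.065] max [ 0.625 -0.111  0.152]
rect ((0.0003754831850528717, 0.0006871037185192108), (0.09944149106740952, 0.11987192928791046), 0.38508424162864685) centre [ 0.58136134 -0.16282373  0.10876457] boxcentre [ 0.56448198 -0.16195181  0.09172559] a [ 0.05158707  0.9986685  -0.        ] b [ 0.70901235 -0.03662463 -0.70424436]
brown [ 139  178   56   55 2513] c [0.553  0.1536 0.1216] n [0.7   0.001 0.714] 1154 min [0.505 0.105 0.068] max [0.618 0.203 0.152]
brown [306 201  53  13 552] c [ 0.5168 -0.1585  0.1262] n [-0.715  0.037  0.698] 435 min [ 0.505 -0.208  0.116] max [ 0.528 -0.11   0.138]
```

View pics/s0c.png

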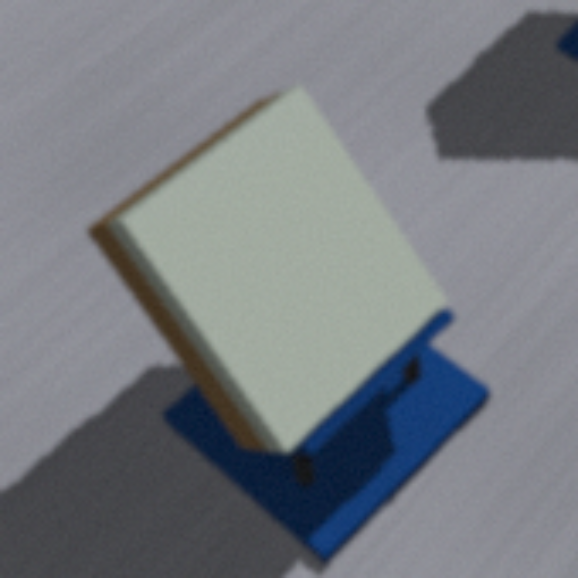

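View pics/t0c.png

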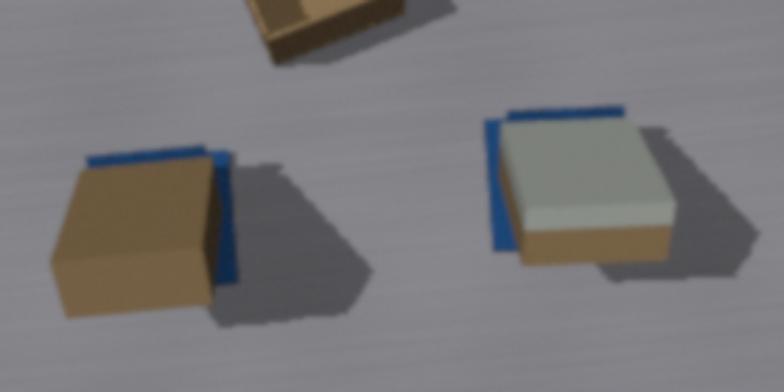

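>>> step_arm(
  steps=[
    {"z": -0.04, "y": -0.01},
    {"z": -0.04, "y": -0.01},
    {"z": -0.03, "y": -0.02, "ax": 5},
    {"y": -0.03, "ax": 6},
    {"y": -0.03, "ax": 6, "ay": 3},
  ],
  grip_force=45,
)

```text
validation failed for argument at $.st...
```

```bash
cat > o.py <<'E'
from h import *
import json
o=ctrl.get_obs()
print(o['time_s'],'q',o['qpos'].round(3).tolist(),'p',o['ee_pos'].round(4).tolist(),'r',o['eef_rot'].round(4).tolist(),'F',o['force'].round(2).tolist(),o['grip_width'])
open('log.jsonl','a').write(json.dumps([o['qpos'].tolist(),o['ee_pos'].tolist(),o['eef_rot'].tolist()])+"\n")
E
python3 o.py
```

```text
0.1 q [1.11, 0.3, 1.521, 0.0, 1.321, -0.067] p [0.2109, 0.5077, 0.205] r [-3.1406, -0.0001, 2.7478] F [0.79, 0.05, -0.79] 0.09388303799427286
```

>>> step_arm(
  steps=[
    {"x": 0, "y": -0.01, "z": -0.04, "ax": 0, "ay": 0, "az": 0, "claw": 0.094},
    {"x": 0, "y": -0.01, "z": -0.04, "ax": 0, "ay": 0, "az": 0, "claw": 0.094},
    {"x": 0, "y": -0.02, "z": -0.03, "ax": 5, "ay": 0, "az": 0, "claw": 0.094},
    {"x": 0, "y": -0.03, "z": 0, "ax": 6, "ay": 0, "az": 0, "claw": 0.094},
    {"x": 0, "y": -0.03, "z": 0, "ax": 6, "ay": 3, "az": 0, "claw": 0.094},
  ],
  grip_force=45,
)

```text
time_s: 0.52
ee_pos: [0.1708, 0.4132, 0.3265]
eef_rot: [-2.83, -0.051, 2.736]
force: [-0.1, -0.8, -0.1]
grip_width: 0.0941
```

```bash
python3 o.py
```

```text
0.5167 q [1.083, 0.196, 1.403, 0.024, 1.857, -0.087] p [0.1708, 0.4132, 0.3265] r [-2.8301, -0.0506, 2.7361] F [-0.13, -0.8, -0.1] 0.09413442641220497
```

>>> step_arm(
  steps=[
    {"x": -0.03, "y": -0.02, "z": 0, "ax": -7, "ay": 0, "az": 4, "claw": 0.094},
    {"x": -0.03, "y": -0.02, "z": 0, "ax": -7, "ay": 0, "az": 4, "claw": 0.094},
    {"x": -0.035, "y": -0.015, "z": 0, "ax": -7, "ay": 0, "az": 0, "claw": 0.094},
    {"x": -0.035, "y": -0.015, "z": 0, "ax": -7, "ay": 0, "az": 0, "claw": 0.094},
    {"x": -0.035, "y": -0.015, "z": 0, "ax": -7, "ay": 0, "az": 0, "claw": 0.094},
  ],
)

```text
time_s: 0.93
ee_pos: [0.2737, 0.2625, 0.3265]
eef_rot: [2.908, -0.025, 2.616]
force: [0.5, -0.4, 0.3]
grip_width: 0.0941
```

```bash
python3 o.py
```

```text
0.9333 q [0.577, -0.307, 1.867, 0.129, 1.385, -0.477] p [0.2737, 0.2625, 0.3265] r [2.9079, -0.0251, 2.6158] F [0.45, -0.39, 0.3] 0.09405435188038266
```

>>> step_arm(
  steps=[
    {"x": -0.035, "y": -0.01, "z": 0, "ax": -5, "ay": 4, "az": 4, "claw": 0.094},
    {"x": -0.035, "y": -0.01, "z": 0, "ax": -5, "ay": 4, "az": 4, "claw": 0.094},
    {"x": -0.035, "y": -0.01, "z": 0, "ax": -5, "ay": 4, "az": 0, "claw": 0.094},
    {"x": -0.035, "y": -0.01, "z": 0, "ax": -5, "ay": 4, "az": 0, "claw": 0.094},
    {"x": -0.035, "y": -0.01, "z": 0, "ax": -5, "ay": 0, "az": 0, "claw": 0.094},
  ],
)

```text
time_s: 1.35
ee_pos: [0.3647, 0.1631, 0.2965]
eef_rot: [2.58, -0.231, 2.601]
force: [1.6, 1.0, 0.4]
grip_width: 0.0939
```

```bash
python3 o.py
```

```text
1.35 q [-0.072, -0.241, 1.976, 0.612, 1.367, -1.151] p [0.3647, 0.1631, 0.2965] r [2.5796, -0.2308, 2.6009] F [1.61, 1.02, 0.38] 0.09386827371201259
```

```bash
cat > kin.py <<'E'
import numpy as np,json
from scipy.spatial.transform import Rotation as R
from scipy.optimize import least_squares
def D():
    L=[json.loads(l) for l in open('log.jsonl')]
    return [np.array(x) for x in zip(*L)]
e=lambda ax,a:R.from_euler(ax,a).as_matrix()
LO=np.array([-3.03,-.79,.23,-1.04,0,-2.55]);HI=np.array([3.03,2.21,2.52,4.18,3.07,2.55])
def fk(q,k):
    r=e('z',q[0]);p=r@[k[0],0,k[1]]
    r=r@e('y',q[1]);p=p+r@[k[2],0,k[3]]
    r=r@e('y',q[2]);p=p+r@[k[4],0,k[5]]
    r=r@e('z',q[3])@e('y',q[4]);p=p+r@[k[6],0,0]
    r=r@e('z',q[5]);p=p+r@[0,0,k[7]]
    return p,r@e('z',np.pi/2)
E
python3 - <<'E'
from kin import *
Q,P,E=D()
for q,p,rr in zip(Q,P,E):
    A=R.from_euler('xyz',rr).as_matrix();B=fk(q,np.zeros(8))[1];print(R.from_matrix(B.T@A).as_rotvec().round(3))
f=lambda k:np.r_[np.concatenate([fk(q,k)[0]-p for q,p in zip(Q,P)]),.002*(k-np.array([0,.3,0,.4,0,.4,0,.2]))]
s=least_squares(f,[0,.3,0,.4,0,.4,0,.2]);print(s.x.round(4),abs(s.fun[:-8]).max())
np.save('k.npy',s.x)
E
```

```text
[-0.  0.  0.]
[-0.  0.  0.]
[-0.  0. -0.]
[-0.  0. -0.]
[-0.0301  0.3076 -0.0234  0.4721  0.102   0.4875 -0.0215  0.3422] 0.0357852745987913
```

```bash
python3 - <<'E'
from kin import *
Q,P,E=D()
# linear in offsets: p = sum R_i o_i
def row(q):
    rs=[];r=e('z',q[0]);rs.append(r)
    for a,i in(('y',1),('y',2),('z',3),('y',4),('z',5)):
        r=r@e(a,q[i]);rs.append(r)
    return rs
# names: z-offset base const too
for names in (['0z','0x','1z','2z','5z'],['0z','0x','0y','1z','2z','5z'],['0z','0x','1z','2z','2x','5z'],['0z','1z','2z','3y','5z'],['0z','1z','2z','4x','4y','5z'],['0z','1z','1y','2z','4y','5z'],['0z','0x','1z','1x','2z','4y','5z']):
    A=np.concatenate([np.stack([row(q)[int(n[0])][:,'xyz'.index(n[1])] for n in names],1) for q in Q]);b=P.ravel()
    s=np.linalg.lstsq(A,b,rcond=None)[0];print(names,s.round(4),abs(A@s-b).max().round(4))
for q,p in zip(Q,P):
    w=[(p-row(q)[5][:,2]*L) for L in(.2,.25,.3,.35)]
    print([ (np.round(x,3).tolist(), round(np.arctan2(x[1],x[0])-q[0],3)) for x in w])
E
```

```text
['0z', '0x', '1z', '2z', '5z'] [ 0.2157 -0.0117  0.4461  0.4559  0.3295] 0.0386
['0z', '0x', '0y', '1z', '2z', '5z'] [ 0.1858 -0.003   0.0373  0.4148  0.4459  0.2665] 0.004
['0z', '0x', '1z', '2z', '2x', '5z'] [ 0.2976 -0.0044  0.4667  0.4592  0.0962  0.3363] 0.0354
['0z', '1z', '2z', '3y', '5z'] [0.18   0.4206 0.4424 0.0354 0.2736] 0.0142
['0z', '1z', '2z', '4x', '4y', '5z'] [0.1803 0.419  0.4592 0.0172 0.0357 0.2708] 0.0125
['0z', '1z', '1y', '2z', '4y', '5z'] [ 0.186   0.4145  0.0394  0.443  -0.0021  0.2664] 0.0039
['0z', '0x', '1z', '1x', '2z', '4y', '5z'] [ 0.1852 -0.022   0.4223 -0.0315  0.4952  0.0368  0.2746] 0.005
[([0.211, 0.508, 0.405], np.float64(0.067)), ([0.211, 0.508, 0.455], np.float64(0.067)), ([0.211, 0.508, 0.505], np.float64(0.067)), ([0.211, 0.508, 0.555], np.float64(0.067))]
[([0.204, 0.466, 0.517], np.float64(0.075)), ([0.212, 0.479, 0.564], np.float64(0.071)), ([0.22, 0.492, 0.612], np.float64(0.067)), ([0.229, 0.505, 0.659], np.float64(0.063))]
[([0.255, 0.22, 0.521], np.float64(0.136)), ([0.25, 0.209, 0.57], np.float64(0.121)), ([0.245, 0.199, 0.618], np.float64(0.104)), ([0.24, 0.188, 0.667], np.float64(0.087))]
[([0.343, 0.052, 0.461], np.float64(0.222)), ([0.338, 0.024, 0.502], np.float64(0.143)), ([0.332, -0.004, 0.544], np.float64(0.06)), ([0.327, -0.032, 0.585], np.float64(-0.025))]
```

```bash
python3 - <<'E'
from kin import *
import itertools
Q,P,E=D()
def row(q):
    rs=[];r=e('z',q[0]);rs.append(r)
    for a,i in(('y',1),('y',2),('z',3),('y',4),('z',5)):
        r=r@e(a,q[i]);rs.append(r)
    return rs
base=['0z','1z','2z','5z','0y'];out=[]
ex=['0x','1x','2x','3x','3y','4x','5x','5y']
for n in(1,2):
  for c in itertools.combinations(ex,n):
    names=base+list(c)
    A=np.concatenate([np.stack([row(q)[int(n[0])][:,'xyz'.index(n[1])] for n in names],1) for q in Q]);b=P.ravel()
    s=np.linalg.lstsq(A,b,rcond=None)[0];out.append((abs(A@s-b).max(),c,s.round(4)))
for o in sorted(out,key=lambda o:o[0])[:8]: print(o)
E
```

```text
(np.float64(2.220446049250313e-16), ('2x', '3x'), array([ 0.2212,  0.4242,  0.4475,  0.2706,  0.0366,  0.0409, -0.    ]))
(np.float64(3.3306690738754696e-16), ('2x', '4x'), array([ 0.2212,  0.4242,  0.4475,  0.2706,  0.0366,  0.0409, -0.    ]))
(np.float64(3.3306690738754696e-16), ('2x', '5x'), array([ 0.2212,  0.4242,  0.4475,  0.2706,  0.0366,  0.0409, -0.    ]))
(np.float64(5.551115123125783e-16), ('1x', '2x'), array([ 0.2212,  0.4242,  0.4475,  0.2706,  0.0366, -0.    ,  0.0409]))
(np.float64(6.106226635438361e-16), ('2x', '5y'), array([ 0.2212,  0.4242,  0.4475,  0.2706,  0.0366,  0.0409, -0.    ]))
(np.float64(7.216449660063518e-16), ('2x', '3y'), array([ 0.2212,  0.4242,  0.4475,  0.2706,  0.0366,  0.0409, -0.    ]))
(np.float64(7.771561172376096e-16), ('0x', '2x'), array([0.2212, 0.4242, 0.4475, 0.2706, 0.0366, 0.    , 0.0409]))
(np.float64(1.4988010832439613e-15), ('2x',), array([0.2212, 0.4242, 0.4475, 0.2706, 0.0366, 0.0409]))
```

```bash
cat > kin2.py <<'E'
from kin import *
def FK(q):
    r=e('z',q[0]);p=r@[0,.0366,.2212]
    r=r@e('y',q[1]);p=p+r@[0,0,.4242]
    r=r@e('y',q[2]);p=p+r@[.0409,0,.4475]
    r=r@e('z',q[3])@e('y',q[4])@e('z',q[5]);p=p+r@[0,0,.2706]
    return p,r@e('z',np.pi/2)
def IK(p,Rm,ext=0.0):
    """all solutions analytically"""
    out=[];Rf=Rm@e('z',-np.pi/2);w=p-Rf[:,2]*.2706
    rho=np.hypot(w[0],w[1])
    if rho<.0366: return out
    for s in(1,-1):
        h=s*np.sqrt(rho**2-.0366**2); q1=np.arctan2(w[1],w[0])-np.arctan2(.0366,h)
        z=w[2]-.2212;L2=np.hypot(.4475,.0409);g=np.arctan2(.0409,.4475);L1=.4242
        c=(h*h+z*z-L1*L1-L2*L2)/(2*L1*L2)
        if abs(c)>1: continue
        for t in(1,-1):
            b=t*np.arccos(c);q3=b-g
            q2=np.arctan2(h,z)-np.arctan2(L2*np.sin(b),L1+L2*np.cos(b))
            M=(e('z',q1)@e('y',q2+q3)).T@Rf
            for u in(1,-1):
                q5=u*np.arctan2(np.hypot(M[0,2],M[1,2]),M[2,2])
                q4=np.arctan2(u*M[1,2],u*M[0,2]);q6=np.arctan2(u*M[2,1],-u*M[2,0])
                q=np.array([q1,q2,q3,q4,q5,q6]);q=(q+np.pi)%(2*np.pi)-np.pi
                for d4 in(0,2*np.pi):
                    for d6 in (0,):
                        qq=q+[0,0,0,d4,0,d6]
                        if (qq>LO-ext).all() and (qq<HI+ext).all(): out.append(qq)
    return out
YAW=-.052
C=np.array([.565,-.1615,.0895])
Rz=e('z',YAW);CX=Rz@[.7071,0,-.7071];CY=Rz@[0,1.,0];CZ=Rz@[.7071,0,.7071]
def grasp(a,sgn,gx,gy):
    t=np.cos(a)*CX+np.sin(a)*CY; y=sgn*CZ; x=np.cross(y,t)
    return C+gx*CX+gy*CY+.019*t, np.stack([x,y,t],1)
def flip(p,Rm,axis='x',c=C):
    F=R.from_rotvec(np.pi*(CX if axis=='x' else CY)).as_matrix()
    return c+F@(p-c),F@Rm
E
python3 - <<'E'
from kin2 import *
Q,P,E=D()
for q,p,rr in zip(Q,P,E):
    S=IK(p,R.from_euler('xyz',rr).as_matrix());print(min(abs(s-q).max() for s in S),len(S))
res=[]
for ad in range(-110,111,5):
  a=np.radians(ad)
  for sgn in(1,-1):
    for ax in 'xy':
      if ax=='y' and abs(ad)<70: continue
      gx=-.015 if ax=='x' else -.001
      p,Rm=grasp(a,sgn,gx,0);p2,R2=flip(p,Rm,ax)
      A=IK(p,Rm);B=IK(p2,R2)
      for q in A:
        for g in B: res.append((abs(q-g).max(),ad,sgn,ax,q.round(2),g.round(2)))
print(len(res))
for r in sorted(res,key=lambda r:(r[3],r[1])): print(round(r[0],2),*r[1:4],r[4].tolist(),r[5].tolist())
E
```

```text
7.448753639138772e-05 1
9.345384454162442e-05 1
8.43996877566422e-05 1
9.371278333403232e-05 1
32
2.66 -15 1 x [-0.31, 0.29, 2.11, 3.95, 0.1, 2.15] [-0.6, 0.36, 2.0, 1.29, 0.65, 1.44]
2.66 -15 -1 x [-0.31, 0.29, 2.11, 3.95, 0.1, -1.0] [-0.6, 0.36, 2.0, 1.29, 0.65, -1.7]
3.91 -10 1 x [-0.37, 0.28, 2.1, 2.26, 0.07, -2.48] [-0.56, 0.33, 2.03, 1.34, 0.53, 1.43]
2.37 -10 -1 x [-0.37, 0.28, 2.1, 2.26, 0.07, 0.66] [-0.56, 0.33, 2.03, 1.34, 0.53, -1.71]
3.3 -5 1 x [-0.42, 0.28, 2.09, 1.62, 0.17, -1.89] [-0.52, 0.31, 2.06, 1.39, 0.41, 1.41]
2.98 -5 -1 x [-0.42, 0.28, 2.09, 1.62, 0.17, 1.26] [-0.52, 0.31, 2.06, 1.39, 0.41, -1.73]
3.14 0 1 x [-0.47, 0.29, 2.08, 1.47, 0.29, -1.77] [-0.47, 0.29, 2.08, 1.47, 0.29, 1.37]
3.14 0 -1 x [-0.47, 0.29, 2.08, 1.47, 0.29, 1.37] [-0.47, 0.29, 2.08, 1.47, 0.29, -1.77]
2.98 5 1 x [-0.52, 0.31, 2.06, 1.39, 0.41, -1.73] [-0.42, 0.28, 2.09, 1.62, 0.17, 1.26]
3.3 5 -1 x [-0.52, 0.31, 2.06, 1.39, 0.41, 1.41] [-0.42, 0.28, 2.09, 1.62, 0.17, -1.89]
2.37 10 1 x [-0.56, 0.33, 2.03, 1.34, 0.53, -1.71] [-0.37, 0.28, 2.1, 2.26, 0.07, 0.66]
3.91 10 -1 x [-0.56, 0.33, 2.03
[... 1097 characters left out ...]

3.12 95 1 y [-0.68, 1.15, 1.13, 1.13, 2.12, -1.6] [-0.71, 1.05, 1.25, 1.1, 1.96, 1.52]
3.17 95 -1 y [-0.68, 1.15, 1.13, 1.13, 2.12, 1.54] [-0.71, 1.05, 1.25, 1.1, 1.96, -1.63]
3.09 100 1 y [-0.67, 1.19, 1.07, 1.14, 2.2, -1.58] [-0.72, 1.0, 1.31, 1.1, 1.87, 1.51]
3.2 100 -1 y [-0.67, 1.19, 1.07, 1.14, 2.2, 1.56] [-0.72, 1.0, 1.31, 1.1, 1.87, -1.64]
3.06 105 1 y [-0.65, 1.24, 1.02, 1.17, 2.28, -1.56] [-0.73, 0.95, 1.37, 1.1, 1.79, 1.5]
3.22 105 -1 y [-0.65, 1.24, 1.02, 1.17, 2.28, 1.58] [-0.73, 0.95, 1.37, 1.1, 1.79, -1.65]
3.03 110 1 y [-0.63, 1.29, 0.96, 1.2, 2.36, -1.54] [-0.73, 0.9, 1.43, 1.1, 1.7, 1.49]
3.26 110 -1 y [-0.63, 1.29, 0.96, 1.2, 2.36, 1.6] [-0.73, 0.9, 1.43, 1.1, 1.7, -1.65]
```

```bash
cat > plan.py <<'E'
from kin2 import *
import sys
from station import ctrl
V=np.array([2.22,2.22,2.57,3.14,3.14,3.14])*.65/12
def obs():
    o=ctrl.get_obs();return o,o['qpos'],o['ee_pos'],R.from_euler('xyz',o['eef_rot']).as_matrix()
def rel(p,Rm,p2,R2):
    return Rm.T@(p2-p),np.degrees(R.from_matrix(Rm.T@R2).as_rotvec())
def show(q0,q1,claw,rows=5,vmax=.036,wmax=6.8):
    o,q,p,Rm=obs();print('t',round(o['time_s'],2),'q',q.round(2),'tgt',q1.round(2),'p',p.round(4),'F',o['force'].round(1),o['grip_width'].round(4))
    n=1
    while True:
        s=[FK(q+(q1-q)*i/n) for i in range(n+1)]
        ds=[rel(*s[i],*s[i+1]) for i in range(n)]
        if all(np.linalg.norm(d)<vmax and np.linalg.norm(w)<wmax for d,w in ds) and (abs(q1-q)/n<V).all(): break
        n+=1
    print('rows needed',n)
    P,M=p,Rm;L=[]
    for i in range(1,min(n,rows)+1):
        d,w=rel(P,M,*s[i]);d=d.round(3);w=w.round(1)
        L.append(dict(x=d[0],y=d[1],z=d[2],ax=w[0],ay=w[1],az=w[2],claw=claw))
        P=P+M@d;M=M@R.from_rotvec(np.radians(w)).as_matrix()
    print('end',P.round(3));print(json.dumps([{k:float(v) for k,v in r.items()} for r in L]))
def near(p,Rm,q):
    S=IK(p,Rm); return min(S,key=lambda s:abs(s-q).max()) if S else None
E
cat > go1.py <<'E'
from plan import *
p,Rm=grasp(0,1,-.025,0)
qr=np.array([-.47,.29,2.08,1.47,.29,-1.77])
for up in(0,.06,.1,.13): print('lift',up,[s.round(2).tolist() for s in IK(p+[0,0,up],Rm)])
for b in(.04,.08,.1,.12,.15): print('back',b,[s.round(2).tolist() for s in IK(p-b*CX,Rm)])
qp=near(p-.1*CX,Rm,qr)
show(None,qp,.094)
E
python3 go1.py
```

```text
lift 0 [[-0.48, 0.26, 2.09, 1.42, 0.3, -1.73]]
lift 0.06 [[-0.48, 0.14, 2.06, 0.99, 0.36, -1.27]]
lift 0.1 [[-0.48, 0.07, 2.02, 0.79, 0.43, -1.06]]
lift 0.13 [[-0.48, 0.03, 1.99, 0.68, 0.48, -0.94]]
back 0.04 [[-0.51, 0.15, 2.15, 1.24, 0.34, -1.55]]
back 0.08 [[-0.55, 0.03, 2.19, 1.07, 0.39, -1.4]]
back 0.1 [[-0.57, -0.03, 2.21, 0.99, 0.43, -1.33]]
back 0.12 [[-0.59, -0.09, 2.22, 0.93, 0.47, -1.27]]
back 0.15 [[-0.63, -0.18, 2.24, 0.84, 0.54, -1.19]]Traceback (most recent call last):
  File "go1.py", line 7, in <module>
    show(None,qp,.094)
    ~~~~^^^^^^^^^^^^^^
  File "plan.py", line 10, in show
    o,q,p,Rm=obs();print('t',round(o['time_s'],2),'q',q.round(2),'tgt',q1.round(2),'p',p.round(4),'F',o['force'].round(1),o['grip_width'].round(4))
                                                                                                                          ^^^^^^^^^^^^^^^^^^^^^
AttributeError: 'float' object has no attribute 'round'
```

```bash
sed -i "s/o\['grip_width'\].round(4)/round(o['grip_width'],4)/" plan.py; python3 go1.py | tail -4
```

```text
t 1.35 q [-0.07 -0.24  1.98  0.61  1.37 -1.15] tgt [-0.57 -0.03  2.21  0.99  0.43 -1.33] p [0.3647 0.1631 0.2965] F [1.6 1.  0.4] 0.0939
rows needed 13
end [0.46  0.077 0.249]
[{"x": -0.026, "y": -0.001, "z": 0.003, "ax": -2.7, "ay": -3.0, "az": 2.5, "claw": 0.094}, {"x": -0.027, "y": -0.003, "z": 0.003, "ax": -2.6, "ay": -3.1, "az": 2.6, "claw": 0.094}, {"x": -0.027, "y": -0.004, "z": 0.003, "ax": -2.4, "ay": -3.3, "az": 2.8, "claw": 0.094}, {"x": -0.028, "y": -0.004, "z": 0.002, "ax": -2.2, "ay": -3.4, "az": 2.8, "claw": 0.094}, {"x": -0.028, "y": -0.006, "z": 0.002, "ax": -2.0, "ay": -3.7, "az": 2.8, "claw": 0.094}]
```

>>> step_arm(
  steps=[
    {"x": -0.026, "y": -0.001, "z": 0.0, "ax": -2.7, "ay": -3.0, "az": 2.5, "claw": 0.094},
    {"x": -0.027, "y": -0.003, "z": 0.0, "ax": -2.6, "ay": -3.1, "az": 2.6, "claw": 0.094},
    {"x": -0.027, "y": -0.004, "z": 0.0, "ax": -2.4, "ay": -3.3, "az": 2.8, "claw": 0.094},
    {"x": -0.028, "y": -0.004, "z": 0.0, "ax": -2.2, "ay": -3.4, "az": 2.8, "claw": 0.094},
    {"x": -0.028, "y": -0.006, "z": 0.0, "ax": -2.0, "ay": -3.7, "az": 2.8, "claw": 0.094},
  ],
)

```text
time_s: 1.77
ee_pos: [0.4607, 0.0587, 0.2552]
eef_rot: [2.431, -0.142, 2.209]
force: [0.1, 0.1, -0.0]
grip_width: 0.0939
```

```bash
python3 go1.py | tail -4; python3 o.py
```

```text
t 1.77 q [-0.31 -0.17  2.06  0.76  1.03 -1.23] tgt [-0.57 -0.03  2.21  0.99  0.43 -1.33] p [0.4607 0.0587 0.2552] F [ 0.1  0.1 -0. ] 0.0939
rows needed 8
end [ 0.501 -0.069  0.201]
[{"x": -0.027, "y": -0.006, "z": 0.003, "ax": -1.7, "ay": -3.7, "az": 2.8, "claw": 0.094}, {"x": -0.027, "y": -0.008, "z": 0.003, "ax": -1.5, "ay": -3.8, "az": 2.8, "claw": 0.094}, {"x": -0.028, "y": -0.009, "z": 0.003, "ax": -1.3, "ay": -4.0, "az": 2.9, "claw": 0.094}, {"x": -0.028, "y": -0.009, "z": 0.003, "ax": -1.0, "ay": -4.1, "az": 2.9, "claw": 0.094}, {"x": -0.029, "y": -0.011, "z": 0.002, "ax": -0.8, "ay": -4.2, "az": 2.9, "claw": 0.094}]
1.7667 q [-0.312, -0.165, 2.06, 0.765, 1.028, -1.234] p [0.4607, 0.0587, 0.2552] r [2.4307, -0.1417, 2.2094] F [0.05, 0.06, -0.04] 0.0938898138105605
```

```bash
sed -i 's/p-.1\*CX,Rm,qr/p-.15*CX,Rm,qr/' go1.py; python3 go1.py | tail -4
```

```text
t 1.77 q [-0.31 -0.17  2.06  0.76  1.03 -1.23] tgt [-0.63 -0.18  2.24  0.84  0.54 -1.19] p [0.4607 0.0587 0.2552] F [ 0.1  0.1 -0. ] 0.0939
rows needed 7
end [ 0.471 -0.093  0.215]
[{"x": -0.028, "y": -0.011, "z": -0.004, "ax": -1.3, "ay": -4.5, "az": 3.4, "claw": 0.094}, {"x": -0.029, "y": -0.012, "z": -0.003, "ax": -1.3, "ay": -4.6, "az": 3.4, "claw": 0.094}, {"x": -0.029, "y": -0.012, "z": -0.004, "ax": -1.1, "ay": -4.6, "az": 3.4, "claw": 0.094}, {"x": -0.03, "y": -0.012, "z": -0.003, "ax": -1.0, "ay": -4.7, "az": 3.3, "claw": 0.094}, {"x": -0.03, "y": -0.012, "z": -0.004, "ax": -0.9, "ay": -4.7, "az": 3.4, "claw": 0.094}]
```

>>> step_arm(
  steps=[
    {"x": -0.028, "y": -0.011, "z": -0.004, "ax": -1.3, "ay": -4.5, "az": 3.4, "claw": 0.094},
    {"x": -0.029, "y": -0.012, "z": -0.003, "ax": -1.3, "ay": -4.6, "az": 3.4, "claw": 0.094},
    {"x": -0.029, "y": -0.012, "z": -0.004, "ax": -1.1, "ay": -4.6, "az": 3.4, "claw": 0.094},
    {"x": -0.03, "y": -0.012, "z": -0.003, "ax": -1.0, "ay": -4.7, "az": 3.3, "claw": 0.094},
    {"x": -0.03, "y": -0.012, "z": -0.004, "ax": -0.9, "ay": -4.7, "az": 3.4, "claw": 0.094},
  ],
)

```text
time_s: 2.18
ee_pos: [0.4694, -0.1007, 0.2111]
eef_rot: [2.376, -0.039, 1.693]
force: [-0.3, -0.5, -0.5]
grip_width: 0.0941
```

```bash
python3 go1.py | tail -4
```

```text
t 2.18 q [-0.55 -0.17  2.2   0.83  0.66 -1.21] tgt [-0.63 -0.18  2.24  0.84  0.54 -1.19] p [ 0.4694 -0.1007  0.2111] F [-0.3 -0.5 -0.5] 0.0941
rows needed 2
end [ 0.455 -0.156  0.2  ]
[{"x": -0.027, "y": -0.01, "z": -0.003, "ax": -0.7, "ay": -4.3, "az": 2.8, "claw": 0.094}, {"x": -0.027, "y": -0.01, "z": -0.003, "ax": -0.6, "ay": -4.3, "az": 2.7, "claw": 0.094}]
```

>>> step_arm(
  steps=[
    {"x": -0.027, "y": -0.01, "z": -0.003, "ax": -0.7, "ay": -4.3, "az": 2.8, "claw": 0.094},
    {"x": -0.027, "y": -0.01, "z": -0.003, "ax": -0.6, "ay": -4.3, "az": 2.7, "claw": 0.094},
    {"x": 0, "y": 0, "z": 0, "ax": 0, "ay": 0, "az": 0, "claw": 0.094},
  ],
)

```text
time_s: 2.43
ee_pos: [0.4521, -0.1608, 0.1972]
eef_rot: [2.358, 0.003, 1.501]
force: [-0.8, 1.1, 0.6]
grip_width: 0.0942
```

```bash
python3 go1.py | tail -4; python3 - <<'E'
from h import *
o=ctrl.get_obs()
p,d=vision.camera("wrist");cv2.imwrite("pics/w1.png",p[:,:,::-1]);np.save("pics/w1.npy",d);np.save("pics/w1p.npy",np.r_[o['ee_pos'],o['eef_rot']])
E
```

```text
t 2.43 q [-0.63 -0.18  2.25  0.84  0.53 -1.19] tgt [-0.63 -0.18  2.24  0.84  0.54 -1.19] p [ 0.4521 -0.1608  0.1972] F [-0.8  1.1  0.6] 0.0942
rows needed 1
end [ 0.455 -0.156  0.2  ]
[{"x": 0.005, "y": 0.004, "z": -0.0, "ax": -0.1, "ay": 0.8, "az": -0.6, "claw": 0.094}]
```

View pics/w1.png

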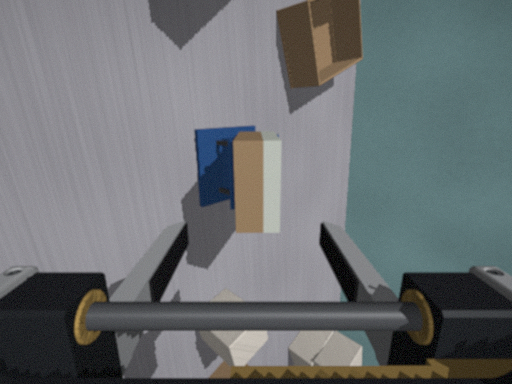

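```bash
python3 - <<'E'
from h import *
p=cv2.imread("pics/w1.png");cv2.imwrite("pics/w1c.png",cv2.resize(p[115:245,180:300],None,fx=4.5,fy=4.5,interpolation=cv2.INTER_CUBIC))
d=np.load("pics/w1.npy");o=np.load("pics/w1p.npy");c=vision.camera_params("wrist")
T=np.eye(4);T[:3,:3]=R.from_euler('xyz',o[3:]).as_matrix();T[:3,3]=o[:3];T=T@np.array(c['mount'])
X=cloud(c,d,T);np.save("pics/w1X.npy",X)
from kin2 import C,CX,CY,CZ
B=np.stack([(X-C)@v for v in(CX,CY,CZ)],-1)
pr=p[...,::-1].astype(int)
m=(d>0)&(np.abs(B)<[.08,.08,.045]).all(-1)
blue=m&(pr[...,2]>pr[...,0]+40)&(B[...,2]<-.02)
end=m&(B[...,0]<-.05)
print("end",end.sum(),B[end].min(0),B[end].max(0),np.median(B[end],0))
c0,n,I=plane(X[end]);print('endn',n, 'CX',CX)
q=B[blue];print(len(q));
h=np.histogram2d(q[:,0],q[:,2],bins=[np.arange(-.03,.08,.01),np.arange(-.05,0,.005)])[0];print(h.astype(int))
rb=pr;
E
```

```text
end 4270 [-0.06323574 -0.04985226 -0.02387688] [-0.05409575  0.05020208  0.02420085] [-6.10539545e-02  4.43108726e-03  9.40714498e-05]
endn [-0.70472048  0.03778943  0.70847795] CX [ 0.70614422 -0.03675263 -0.7071    ]
441
[[  0   0   0   0   0   0   0   0   0]
 [  0   0   0   0   0   0   0   0   0]
 [  0   0   0 165   0   0   0   0   0]
 [  0   0   6  40   1   0   0   0   0]
 [  0   0   0   0   0   0   0   0   0]
 [  0   0   0   0   0   0   0   0   0]
 [  0   0   0   0   0   0   0   0   0]
 [  0   0   0   0   0   0   0   0   0]
 [  0 123   3   0   0   0   0   0   0]
 [  0  12   2   1   0   0   0   0   0]]
```

View pics/w1c.png

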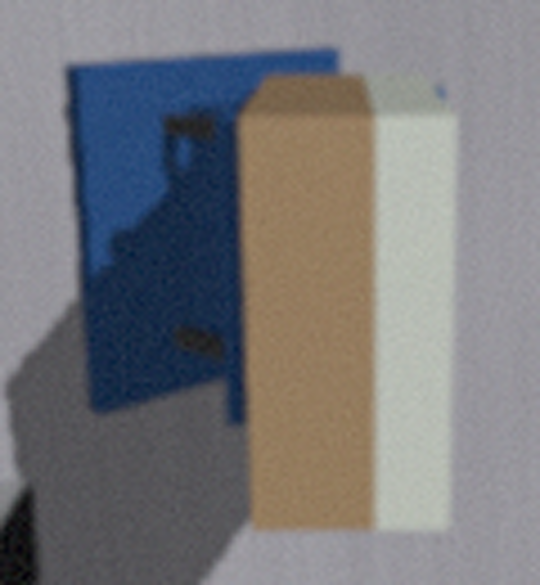

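```bash
python3 - <<'E'
from h import *
from kin2 import C,CX,CY,CZ
p=cv2.imread("pics/w1.png")[...,::-1].astype(int);X=np.load("pics/w1X.npy");d=np.load("pics/w1.npy")
B=np.stack([(X-C)@v for v in(CX,CY,CZ)],-1)
m=(d>0)&(np.abs(B)<[.03,.08,.06]).all(-1)&(p[...,2]>p[...,0]+15)&(B[...,2]<-.022)
q=B[m];print(len(q),np.percentile(q,[0,2,10,50,90,98,100],axis=0).round(4))
v,u=np.where(m);print(u.min(),u.max(),v.min(),v.max())
for vv in(140,160,180,200): print(vv,[(int(uu),*(B[vv,uu]*1000).round(0).astype(int)) for uu in range(226,242)])
E
```

```text
286 [[-0.0032 -0.045  -0.0352]
 [-0.0024 -0.0425 -0.035 ]
 [-0.0018 -0.0345 -0.0346]
 [-0.0004  0.0034 -0.0324]
 [ 0.001   0.0372 -0.0305]
 [ 0.0017  0.0441 -0.0301]
 [ 0.0052  0.045  -0.0295]]
228 233 139 209
140 [(226, np.int64(56), np.int64(38), np.int64(-42)), (227, np.int64(54), np.int64(39), np.int64(-41)), (228, np.int64(2), np.int64(44), np.int64(-34)), (229, np.int64(-1), np.int64(44), np.int64(-33)), (230, np.int64(-2), np.int64(44), np.int64(-32)), (231, np.int64(0), np.int64(44), np.int64(-31)), (232, np.int64(2), np.int64(44), np.int64(-30)), (233, np.int64(3), np.int64(44), np.int64(-28)), (234, np.int64(-56), np.int64(50), np.int64(-23)), (235, np.int64(-54), np.int64(50), np.int64(-22)), (236, np.int64(-54), np.int64(50), np.int64(-21)), (237, np.int64(-54), np.int64(50), np.int64(-20)), (238, np.int64(-55), np.int64(50), np.int64(-19)), (239, np.int64(-55), np.int64(50), np.int64(-18)), (240, np.int64(-56), np.int64(50), np.int64(-17)), (241, np.int64(-54), np.int64(50), np.int64(-16))]
160 [(226, np.int64(58), np.int64(10), np.int64(-44)), (227, np.int64(56), np.int
[... 1667 characters left out ...]
), np.int64(-59), np.int64(-45)), (229, np.int64(82), np.int64(-60), np.int64(-44)), (230, np.int64(0), np.int64(-32), np.int64(-35)), (231, np.int64(-1), np.int64(-32), np.int64(-33)), (232, np.int64(-2), np.int64(-32), np.int64(-32)), (233, np.int64(1), np.int64(-33), np.int64(-31)), (234, np.int64(2), np.int64(-33), np.int64(-30)), (235, np.int64(-62), np.int64(-12), np.int64(-23)), (236, np.int64(-61), np.int64(-12), np.int64(-22)), (237, np.int64(-62), np.int64(-11), np.int64(-21)), (238, np.int64(-60), np.int64(-12), np.int64(-20)), (239, np.int64(-60), np.int64(-12), np.int64(-19)), (240, np.int64(-61), np.int64(-12), np.int64(-18)), (241, np.int64(-62), np.int64(-12), np.int64(-17))]
```

```bash
cat > to.py <<'E'
from plan import *
# usage: to.py flip(0/1) dx dy dz(world lift) back claw rows vmax
fl,gx,back,up,claw,rows,vmax=[float(v) for v in sys.argv[1:8]]
p,Rm=grasp(0,1,gx,0)
if fl: p,Rm=flip(p,Rm)
p=p-back*CX+[0,0,up]
o,q,P,M=obs();q1=near(p,Rm,q)
d,w=rel(P,M,p,Rm);print('rel',d.round(4),w.round(2))
show(0,q1,claw,int(rows),vmax)
E
python3 to.py 0 -.032 .06 0 .094 5 .03
```

```text
rel [0.0047 0.0029 0.0829] [-0.09  0.6  -0.45]
t 2.48 q [-0.63 -0.18  2.25  0.84  0.53 -1.19] tgt [-0.54  0.07  2.18  1.12  0.37 -1.45] p [ 0.4528 -0.1595  0.1978] F [ 0.2  0.8 -1.2] 0.0938
rows needed 3
end [ 0.513 -0.159  0.141]
[{"x": 0.002, "y": 0.005, "z": 0.027, "ax": -0.5, "ay": 0.6, "az": -0.2, "claw": 0.094}, {"x": 0.001, "y": 0.001, "z": 0.027, "ax": -0.1, "ay": 0.2, "az": -0.2, "claw": 0.094}, {"x": 0.001, "y": -0.004, "z": 0.029, "ax": 0.5, "ay": -0.2, "az": -0.0, "claw": 0.094}]
```

>>> step_arm(
  steps=[
    {"x": 0.005, "y": 0.003, "z": 0.0, "ax": 0, "ay": 0.6, "az": -0.4, "claw": 0.094},
    {"x": 0, "y": 0, "z": 0.025, "ax": 0, "ay": 0, "az": 0, "claw": 0.094},
    {"x": 0, "y": 0, "z": 0.025, "ax": 0, "ay": 0, "az": 0, "claw": 0.094},
    {"x": 0, "y": 0, "z": 0.02, "ax": 0, "ay": 0, "az": 0, "claw": 0.094},
    {"x": 0, "y": 0, "z": 0, "ax": 0, "ay": 0, "az": 0, "claw": 0.094},
  ],
)

```text
time_s: 2.9
ee_pos: [0.5096, -0.153, 0.1528]
eef_rot: [2.353, -0.0, 1.531]
force: [0.2, -0.2, 1.6]
grip_width: 0.0938
```

```bash
python3 to.py 0 -.032 0 0 .094 5 .03;python3 - <<'E'
from h import *
o=ctrl.get_obs()
p,d=vision.camera("wrist");cv2.imwrite("pics/w2.png",p[:,:,::-1])
c=vision.camera_params("wrist")
T=np.eye(4);T[:3,:3]=R.from_euler('xyz',o['eef_rot']).as_matrix();T[:3,3]=o['ee_pos'];T=T@np.array(c['mount'])
X=cloud(c,d,T)
from kin2 import C,CX,CY,CZ
B=np.stack([(X-C)@v for v in(CX,CY,CZ)],-1)
m=(d>0)&(np.abs(B)<[.066,.07,.035]).all(-1)&(B[...,0]<-.054)
print(np.percentile(B[m],[1,50,99],axis=0).round(4))
Y=(X-o['ee_pos'])@R.from_euler('xyz',o['eef_rot']).as_matrix()
print('tool frame',np.percentile(Y[m],[1,50,99],axis=0).round(4))
E
```

```text
rel [-0.0062 -0.0057  0.0711] [ 0.21 -0.5   0.49]
t 2.9 q [-0.53  0.03  2.18  1.06  0.4  -1.39] tgt [-0.49  0.24  2.1   1.39  0.31 -1.7 ] p [ 0.5096 -0.153   0.1528] F [ 0.2 -0.2  1.6] 0.0938
rows needed 3
end [ 0.556 -0.161  0.099]
[{"x": -0.002, "y": 0.001, "z": 0.023, "ax": -0.3, "ay": 0.1, "az": 0.1, "claw": 0.094}, {"x": -0.002, "y": -0.002, "z": 0.024, "ax": 0.1, "ay": -0.2, "az": 0.2, "claw": 0.094}, {"x": -0.002, "y": -0.005, "z": 0.024, "ax": 0.4, "ay": -0.4, "az": 0.2, "claw": 0.094}]
[[-0.0625 -0.0485 -0.0234]
 [-0.0611  0.0053  0.0003]
 [-0.059   0.05    0.0237]]
tool frame [[-0.0544 -0.0288  0.0216]
 [-0.0004 -0.0053  0.0231]
 [ 0.0442  0.0182  0.0252]]
```

View pics/w2.png

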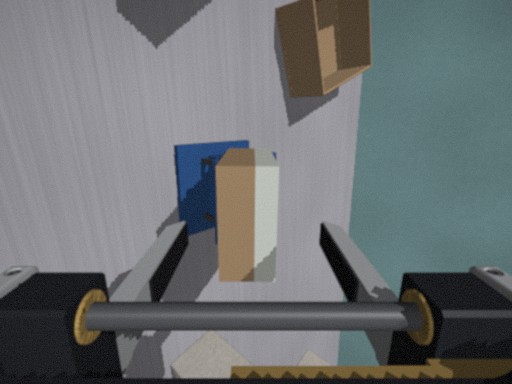

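>>> step_arm(
  steps=[
    {"x": -0.006, "y": -0.006, "z": 0.0, "ax": 0.2, "ay": -0.5, "az": 0.5, "claw": 0.094},
    {"x": 0, "y": 0, "z": 0, "ax": 0, "ay": 0, "az": 0, "claw": 0.094},
  ],
)

```text
time_s: 3.12
ee_pos: [0.5045, -0.1575, 0.1506]
eef_rot: [2.355, -0.001, 1.523]
force: [-1.1, -0.1, -0.1]
grip_width: 0.0938
```

```bash
python3 to.py 0 -.032 0 0 .094 5 .03
```

```text
rel [-0.0011 -0.0004  0.0731] [ 0.06 -0.18  0.12]
t 3.12 q [-0.55  0.03  2.19  1.07  0.4  -1.4 ] tgt [-0.49  0.24  2.1   1.39  0.31 -1.7 ] p [ 0.5045 -0.1575  0.1506] F [-1.1 -0.1 -0.1] 0.0938
rows needed 3
end [ 0.556 -0.161  0.098]
[{"x": -0.0, "y": 0.003, "z": 0.024, "ax": -0.3, "ay": 0.2, "az": 0.0, "claw": 0.094}, {"x": -0.001, "y": -0.0, "z": 0.024, "ax": -0.0, "ay": -0.1, "az": 0.1, "claw": 0.094}, {"x": -0.0, "y": -0.004, "z": 0.025, "ax": 0.4, "ay": -0.3, "az": 0.0, "claw": 0.094}]
```

>>> step_arm(
  steps=[
    {"x": -0.001, "y": 0, "z": 0.016, "ax": 0, "ay": -0.2, "az": 0.1, "claw": 0.094},
    {"x": 0, "y": 0, "z": 0.016, "ax": 0, "ay": 0, "az": 0, "claw": 0.094},
    {"x": 0, "y": 0, "z": 0.01, "ax": 0, "ay": 0, "az": 0, "claw": 0.094},
    {"x": 0, "y": 0, "z": 0, "ax": 0, "ay": 0, "az": 0, "claw": 0.094},
  ],
)

```text
time_s: 3.45
ee_pos: [0.5346, -0.1609, 0.1253]
eef_rot: [2.348, 0.003, 1.519]
force: [-0.1, 0.1, -0.7]
grip_width: 0.0936
```

```bash
python3 to.py 0 -.032 0 0 .094 5 .03
```

```text
rel [ 0.0011 -0.0041  0.0338] [0.48 0.12 0.11]
t 3.45 q [-0.51  0.15  2.14  1.25  0.34 -1.57] tgt [-0.49  0.24  2.1   1.39  0.31 -1.7 ] p [ 0.5346 -0.1609  0.1253] F [-0.1  0.1 -0.7] 0.0936
rows needed 2
end [ 0.556 -0.161  0.099]
[{"x": 0.001, "y": -0.001, "z": 0.017, "ax": 0.2, "ay": 0.1, "az": 0.1, "claw": 0.094}, {"x": 0.0, "y": -0.003, "z": 0.017, "ax": 0.3, "ay": 0.0, "az": 0.0, "claw": 0.094}]
```

>>> step_arm(
  steps=[
    {"x": 0.001, "y": -0.005, "z": 0.008, "ax": 0.5, "ay": 0, "az": 0.1, "claw": 0.094},
    {"x": 0, "y": -0.001, "z": 0.013, "ax": 0, "ay": 0, "az": 0, "claw": 0.094},
    {"x": 0, "y": -0.001, "z": 0.01, "ax": 0, "ay": 0, "az": 0, "claw": 0.094},
    {"x": 0, "y": 0, "z": 0, "ax": 0, "ay": 0, "az": 0, "claw": 0.094},
  ],
)

```text
time_s: 3.78
ee_pos: [0.5514, -0.1614, 0.1027]
eef_rot: [2.351, 0.003, 1.518]
force: [-0.3, 0.2, 0.2]
grip_width: 0.0939
```

```bash
python3 to.py 0 -.032 0 0 .094 5 .03|head -2
```

```text
rel [0.0006 0.0002 0.006 ] [0.33 0.14 0.07]
t 3.78 q [-0.49  0.23  2.12  1.39  0.31 -1.7 ] tgt [-0.49  0.24  2.1   1.39  0.31 -1.7 ] p [ 0.5514 -0.1614  0.1027] F [-0.3  0.2  0.2] 0.0939
```

>>> step_arm(
  steps=[
    {"x": 0.001, "y": 0, "z": 0.005, "ax": 0.3, "ay": 0.1, "az": 0.1, "claw": 0.094},
    {"x": 0, "y": 0, "z": 0, "ax": 0, "ay": 0, "az": 0, "claw": 0.094},
  ],
)

```text
time_s: 3.95
ee_pos: [0.5548, -0.1608, 0.101]
eef_rot: [2.354, 0.0, 1.518]
force: [-1.0, 0.1, -0.1]
grip_width: 0.094
```

```bash
python3 to.py 0 -.032 0 0 .094 5 .03|head -2;python3 - <<'E'
from h import *
o=ctrl.get_obs()
p,d=vision.camera("wrist");cv2.imwrite("pics/w3.png",p[:,:,::-1])
c=vision.camera_params("wrist")
T=np.array(c['mount'])
X=cloud(c,d,T)
m=(d>0)&(abs(X[...,0])<.06)&(abs(X[...,1])<.035)&(abs(X[...,2]+.047)<.006)
print('tool frame',np.percentile(X[m],[1,50,99],axis=0).round(4),m.sum())
p,d=vision.camera("scene");cv2.imwrite("pics/s3.png",cv2.resize(p[180:370,60:310,::-1],None,fx=3,fy=3))
E
```

```text
rel [-0.0002 -0.0009  0.0024] [ 0.12  0.03 -0.02]
t 3.95 q [-0.49  0.24  2.11  1.38  0.31 -1.69] tgt [-0.49  0.24  2.1   1.39  0.31 -1.7 ] p [ 0.5548 -0.1608  0.101 ] F [-1.   0.1 -0.1] 0.094
tool frame [[-0.0488 -0.0241 -0.047 ]
 [ 0.0155 -0.0007 -0.0457]
 [ 0.0498  0.0229 -0.0439]] 11577
```

View pics/w3.png

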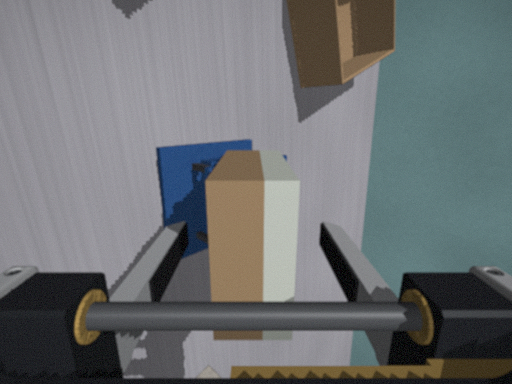

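View pics/s3.png

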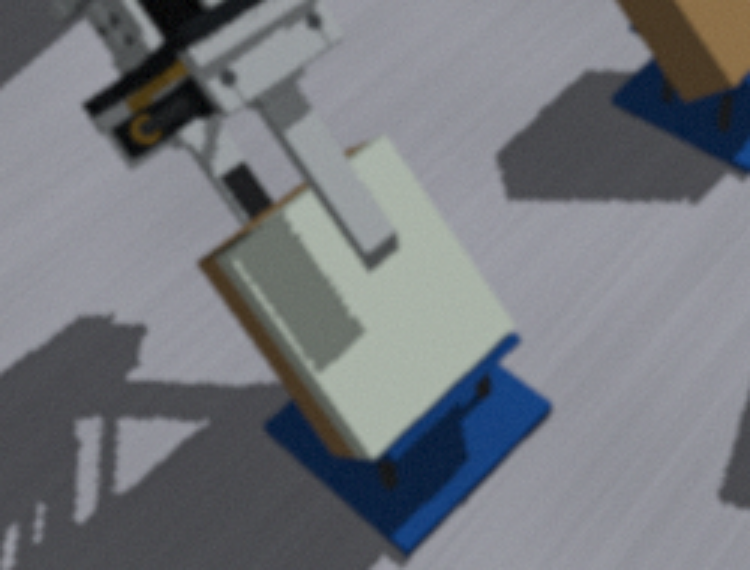

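Both views show the carton centred between the fingers, with the tool midplane within 1 mm, so I'm closing the gripper.

>>> step_arm(
  steps=[
    {"x": 0, "y": -0.0005, "z": 0.0015, "ax": 0, "ay": 0, "az": 0, "claw": 0.06},
    {"x": 0, "y": 0, "z": 0, "ax": 0, "ay": 0, "az": 0, "claw": 0.055},
    {"x": 0, "y": 0, "z": 0, "ax": 0, "ay": 0, "az": 0, "claw": 0.052},
    {"x": 0, "y": 0, "z": 0, "ax": 0, "ay": 0, "az": 0, "claw": 0.052},
  ],
  grip_force=50,
)

```text
time_s: 4.38
ee_pos: [0.5551, -0.161, 0.1011]
eef_rot: [2.352, 0.001, 1.518]
force: [-0.9, 0.9, -0.1]
grip_width: 0.0709
```

```bash
python3 to.py 0 -.032 0 0 .094 5 .03|head -2
```

```text
rel [ 0.     -0.0012  0.0022] [0.24 0.07 0.02]
t 4.38 q [-0.49  0.24  2.11  1.39  0.31 -1.7 ] tgt [-0.49  0.24  2.1   1.39  0.31 -1.7 ] p [ 0.5551 -0.161   0.1011] F [-0.9  0.9 -0.1] 0.0709
```

>>> step_arm(
  steps=[
    {"x": 0, "y": -0.001, "z": 0.001, "ax": 0.2, "ay": 0, "az": 0, "claw": 0.042},
    {"x": 0, "y": 0, "z": 0, "ax": 0, "ay": 0, "az": 0, "claw": 0.042},
    {"x": 0, "y": 0, "z": 0, "ax": 0, "ay": 0, "az": 0, "claw": 0.042},
    {"x": 0, "y": 0, "z": 0, "ax": 0, "ay": 0, "az": 0, "claw": 0.042},
    {"x": 0, "y": 0, "z": 0, "ax": 0, "ay": 0, "az": 0, "claw": 0.042},
  ],
)

```text
time_s: 4.8
ee_pos: [0.555, -0.161, 0.0997]
eef_rot: [2.356, 0.001, 1.518]
force: [-0.3, 0.3, 0.9]
grip_width: 0.0479
```

```bash
python3 to.py 0 -.032 0 0 .094 5 .03|head -2
```

```text
rel [ 0.     -0.0002  0.0013] [0.02 0.07 0.01]
t 4.8 q [-0.49  0.24  2.11  1.38  0.31 -1.69] tgt [-0.49  0.24  2.1   1.39  0.31 -1.7 ] p [ 0.555  -0.161   0.0997] F [-0.3  0.3  0.9] 0.0479
```

>>> step_arm(
  steps=[
    {"x": 0, "y": 0, "z": 0, "ax": 0, "ay": 0, "az": 0, "claw": 0.03},
    {"x": 0, "y": 0, "z": 0, "ax": 0, "ay": 0, "az": 0, "claw": 0.03},
    {"x": 0, "y": 0.006, "z": -0.006, "ax": 0, "ay": 0, "az": 0, "claw": 0.03},
    {"x": 0, "y": 0.01, "z": -0.01, "ax": 0, "ay": 0, "az": 0, "claw": 0.03},
    {"x": 0, "y": 0.01, "z": -0.01, "ax": 0, "ay": 0, "az": 0, "claw": 0.03},
  ],
)

```text
time_s: 5.22
ee_pos: [0.553, -0.1601, 0.1328]
eef_rot: [2.364, -0.002, 1.518]
force: [0.3, 0.3, -3.6]
grip_width: 0.0476
```

```bash
python3 to.py 0 -.032 0 .12 .03 5 .02;python3 - <<'E'
from h import *
c=vision.camera_params("wrist")
p,d=vision.camera("wrist");cv2.imwrite("pics/w4.png",p[:,:,::-1])
X=cloud(c,d,np.array(c['mount']))
m=(d>0)&(abs(X[...,0])<.06)&(abs(X[...,1])<.035)&(abs(X[...,2]+.047)<.006)
print('tool frame',np.percentile(X[m],[1,50,99],axis=0).round(4),m.sum())
E
```

```text
rel [-0.0006  0.0623 -0.0591] [-0.43 -0.04 -0.1 ]
t 5.22 q [-0.49  0.17  2.09  1.1   0.34 -1.39] tgt [-0.49  0.02  2.01  0.71  0.48 -0.96] p [ 0.553  -0.1601  0.1328] F [ 0.3  0.3 -3.6] 0.0476
rows needed 5
end [ 0.556 -0.161  0.219]
[{"x": 0.001, "y": 0.015, "z": -0.011, "ax": -0.5, "ay": 0.4, "az": -0.1, "claw": 0.03}, {"x": 0.001, "y": 0.013, "z": -0.011, "ax": -0.2, "ay": 0.3, "az": -0.1, "claw": 0.03}, {"x": 0.0, "y": 0.013, "z": -0.011, "ax": -0.0, "ay": -0.0, "az": -0.0, "claw": 0.03}, {"x": -0.001, "y": 0.011, "z": -0.013, "ax": 0.1, "ay": -0.2, "az": 0.0, "claw": 0.03}, {"x": -0.001, "y": 0.011, "z": -0.013, "ax": 0.2, "ay": -0.5, "az": 0.1, "claw": 0.03}]
tool frame [[-0.0485 -0.029  -0.0509]
 [ 0.0141 -0.0002 -0.0468]
 [ 0.05    0.0289 -0.0429]] 12324
```

View pics/w4.png

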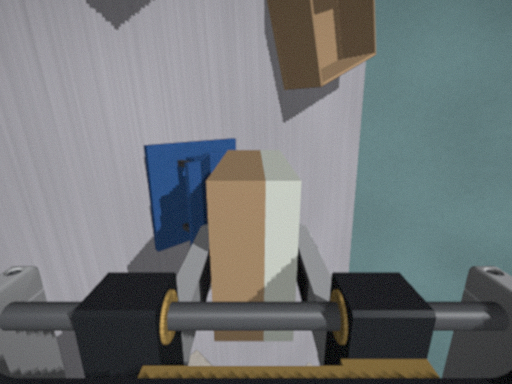

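>>> step_arm(
  steps=[
    {"x": 0, "y": 0.015, "z": -0.013, "ax": -0.3, "ay": 0, "az": 0, "claw": 0.03},
    {"x": 0, "y": 0.015, "z": -0.015, "ax": 0, "ay": 0, "az": 0, "claw": 0.03},
    {"x": 0, "y": 0.014, "z": -0.014, "ax": 0, "ay": 0, "az": 0, "claw": 0.03},
    {"x": 0, "y": 0.01, "z": -0.01, "ax": 0, "ay": 0, "az": 0, "claw": 0.03},
    {"x": 0, "y": 0.004, "z": -0.004, "ax": 0, "ay": 0, "az": 0, "claw": 0.03},
  ],
)

```text
time_s: 5.68
ee_pos: [0.5536, -0.1594, 0.2148]
eef_rot: [2.362, -0.003, 1.52]
force: [-1.3, 0.5, -3.2]
grip_width: 0.0478
```

```bash
cat > rot.py <<'E'
from plan import *
p,Rm=grasp(0,1,-.032,0)
o,q,P,M=obs();print(o['time_s'],'q',q.round(2),'p',P.round(3),'gw',round(o['grip_width'],4),'F',o['force'].round(1))
# tilt from ideal: tool z vs CX; remaining roll
roll=np.degrees(np.arctan2((Rm.T@M)[1,0],(Rm.T@M)[0,0]));print('roll',roll)
t=np.cross(M[:,2],CX);print('tilt correction ax,ay deg',np.degrees(M.T@t).round(2)); print('pos err tool',(M.T@(p+[0,0,.12]-P)).round(4))
E
python3 rot.py
```

```text
5.6833 q [-0.49  0.02  2.01  0.71  0.48 -0.97] p [ 0.554 -0.159  0.215] gw 0.0478 F [-1.3  0.5 -3.2]
roll 0.06623135709788232
tilt correction ax,ay deg [-0.32 -0.17  0.  ]
pos err tool [-0.0015  0.0043 -0.0011]
```

>>> step_arm(
  steps=[
    {"x": 0, "y": 0.003, "z": 0, "ax": -0.3, "ay": -0.2, "az": 3, "claw": 0.03},
    {"x": 0, "y": 0, "z": 0, "ax": 0, "ay": 0, "az": 6, "claw": 0.03},
    {"x": 0, "y": 0, "z": 0, "ax": 0, "ay": 0, "az": 6.5, "claw": 0.03},
    {"x": 0, "y": 0, "z": 0, "ax": 0, "ay": 0, "az": 6.5, "claw": 0.03},
    {"x": 0, "y": 0, "z": 0, "ax": 0, "ay": 0, "az": 6.5, "claw": 0.03},
  ],
)

```text
time_s: 6.1
ee_pos: [0.5553, -0.1579, 0.2137]
eef_rot: [2.428, -0.357, 1.141]
force: [0.3, 0.9, -3.1]
grip_width: 0.0476
```

```bash
python3 rot.py
```

```text
6.1 q [-0.48  0.03  2.01  0.72  0.47 -0.46] p [ 0.555 -0.158  0.214] gw 0.0476 F [ 0.3  0.9 -3.1]
roll 29.442256367152975
tilt correction ax,ay deg [-0.22 -0.15 -0.  ]
pos err tool [-0.0007  0.005  -0.0031]
```

>>> step_arm(
  steps=[
    {"x": 0, "y": 0.003, "z": -0.002, "ax": -0.2, "ay": 0, "az": 6.5, "claw": 0.03},
    {"x": 0, "y": 0, "z": 0, "ax": 0, "ay": 0, "az": 6.5, "claw": 0.03},
    {"x": 0, "y": 0, "z": 0, "ax": 0, "ay": 0, "az": 6.5, "claw": 0.03},
    {"x": 0, "y": 0, "z": 0, "ax": 0, "ay": 0, "az": 6.5, "claw": 0.03},
    {"x": 0, "y": 0, "z": 0, "ax": 0, "ay": 0, "az": 6.5, "claw": 0.03},
  ],
)

```text
time_s: 6.52
ee_pos: [0.5543, -0.1575, 0.2099]
eef_rot: [2.735, -0.685, 0.558]
force: [-0.8, 0.3, -3.0]
grip_width: 0.0475
```

```bash
python3 rot.py
```

```text
6.5167 q [-0.48  0.03  2.02  0.73  0.47  0.12] p [ 0.554 -0.158  0.21 ] gw 0.0475 F [-0.8  0.3 -3. ]
roll 63.659705514794354
tilt correction ax,ay deg [-0.61  0.07 -0.  ]
pos err tool [ 0.0051  0.0063 -0.0051]
```

>>> step_arm(
  steps=[
    {"x": 0, "y": 0.002, "z": -0.001, "ax": 0, "ay": 0, "az": 6.5, "claw": 0.03},
    {"x": 0, "y": 0, "z": 0, "ax": 0, "ay": 0, "az": 6.5, "claw": 0.03},
    {"x": 0, "y": 0, "z": 0, "ax": 0, "ay": 0, "az": 6.5, "claw": 0.03},
    {"x": 0, "y": 0, "z": 0, "ax": 0, "ay": 0, "az": 6.5, "claw": 0.03},
    {"x": 0, "y": 0, "z": 0, "ax": 0, "ay": 0, "az": 6.5, "claw": 0.03},
  ],
)

```text
time_s: 6.93
ee_pos: [0.5527, -0.1574, 0.2041]
eef_rot: [-2.993, -0.762, -0.243]
force: [0.0, -0.3, -3.9]
grip_width: 0.0476
```

```bash
python3 rot.py;python3 - <<'E'
from h import *
c=vision.camera_params("wrist")
p,d=vision.camera("wrist");cv2.imwrite("pics/w5.png",p[:,:,::-1])
E
```

```text
6.9333 q [-0.49  0.04  2.02  0.74  0.47  0.7 ] p [ 0.553 -0.157  0.204] gw 0.0476 F [ 0.  -0.3 -3.9]
roll 97.88855735582105
tilt correction ax,ay deg [-0.79  0.84  0.  ]
pos err tool [ 0.0129  0.0015 -0.0082]
```

View pics/w5.png

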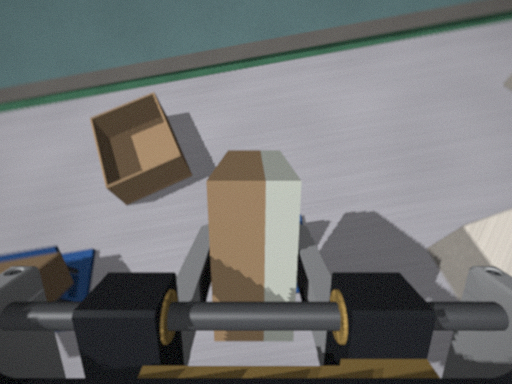

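>>> step_arm(
  steps=[
    {"x": 0.007, "y": 0, "z": -0.005, "ax": -0.4, "ay": 0.4, "az": 6.5, "claw": 0.03},
    {"x": 0.005, "y": 0, "z": -0.004, "ax": -0.4, "ay": 0.4, "az": 6.5, "claw": 0.03},
    {"x": 0.002, "y": 0, "z": -0.001, "ax": 0, "ay": 0, "az": 6.5, "claw": 0.03},
    {"x": 0.001, "y": 0, "z": -0.001, "ax": 0, "ay": 0, "az": 6.5, "claw": 0.03},
    {"x": 0.001, "y": 0, "z": -0.001, "ax": 0, "ay": 0, "az": 6.5, "claw": 0.03},
  ],
)

```text
time_s: 7.4
ee_pos: [0.5539, -0.1601, 0.2178]
eef_rot: [-2.567, -0.555, -0.934]
force: [0.6, 0.5, -3.7]
grip_width: 0.0479
```

```bash
python3 rot.py
```

```text
7.4 q [-0.49  0.02  2.01  0.69  0.49  1.33] p [ 0.554 -0.16   0.218] gw 0.0479 F [ 0.6  0.5 -3.7]
roll 131.02682019979758
tilt correction ax,ay deg [ 0.16  0.54 -0.  ]
pos err tool [ 0.0021 -0.0007  0.0007]
```

>>> step_arm(
  steps=[
    {"x": 0.002, "y": 0, "z": 0, "ax": 0.1, "ay": 0.5, "az": 6.5, "claw": 0.03},
    {"x": 0, "y": -0.001, "z": -0.001, "ax": 0, "ay": 0, "az": 6.5, "claw": 0.03},
    {"x": 0, "y": -0.001, "z": -0.001, "ax": 0, "ay": 0, "az": 6.5, "claw": 0.03},
    {"x": 0, "y": -0.001, "z": -0.001, "ax": 0, "ay": 0, "az": 6.5, "claw": 0.03},
    {"x": 0, "y": -0.001, "z": -0.001, "ax": 0, "ay": 0, "az": 6.5, "claw": 0.03},
  ],
)

```text
time_s: 7.82
ee_pos: [0.5536, -0.1579, 0.2189]
eef_rot: [-2.381, -0.188, -1.422]
force: [-0.1, 0.6, -3.2]
grip_width: 0.0479
```

```bash
python3 rot.py
```

```text
7.8167 q [-0.48  0.02  2.01  0.69  0.48  1.92] p [ 0.554 -0.158  0.219] gw 0.0479 F [-0.1  0.6 -3.2]
roll 164.2841592232406
tilt correction ax,ay deg [ 0.28  0.34 -0.  ]
pos err tool [ 0.0033 -0.0007  0.0018]
```

>>> step_arm(
  steps=[
    {"x": 0.003, "y": -0.001, "z": 0, "ax": 0.2, "ay": 0.2, "az": 6.5, "claw": 0.03},
    {"x": 0, "y": -0.001, "z": -0.001, "ax": 0, "ay": 0, "az": 6, "claw": 0.03},
    {"x": 0, "y": 0, "z": 0, "ax": 0, "ay": 0, "az": 2, "claw": 0.03},
    {"x": 0, "y": 0, "z": 0, "ax": 0, "ay": 0, "az": 0, "claw": 0.03},
  ],
)

```text
time_s: 8.15
ee_pos: [0.554, -0.1593, 0.2176]
eef_rot: [-2.362, -0.005, -1.609]
force: [0.0, -0.6, -3.2]
grip_width: 0.0479
```

```bash
python3 rot.py;python3 - <<'E'
from h import *
c=vision.camera_params("wrist")
p,d=vision.camera("wrist");cv2.imwrite("pics/w6.png",p[:,:,::-1])
X=cloud(c,d,np.array(c['mount']))
m=(d>0)&(abs(X[...,0])<.06)&(abs(X[...,1])<.027)&(abs(X[...,2]+.047)<.004)
print('tool frame',np.percentile(X[m],[1,50,99],axis=0).round(4),m.sum());print(plane(X[m])[1])
p,d=vision.camera("scene");cv2.imwrite("pics/s6.png",p[:,:,::-1])
E
```

```text
8.15 q [-0.49  0.02  2.01  0.7   0.48  2.17] p [ 0.554 -0.159  0.218] gw 0.0479 F [ 0.  -0.6 -3.2]
roll 179.23752602296125
tilt correction ax,ay deg [ 0.33  0.34 -0.  ]
pos err tool [ 0.0017 -0.0021  0.0005]
tool frame [[-0.0491 -0.0238 -0.0483]
 [ 0.0146 -0.0003 -0.0468]
 [ 0.0494  0.0237 -0.045 ]] 11869
[7.24709819e-04 5.12069105e-04 9.99999606e-01]
```

View pics/w6.png

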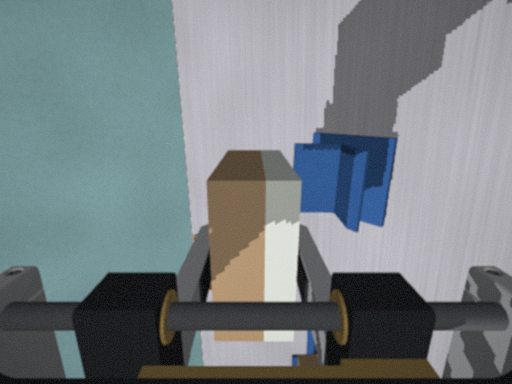

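View pics/s6.png

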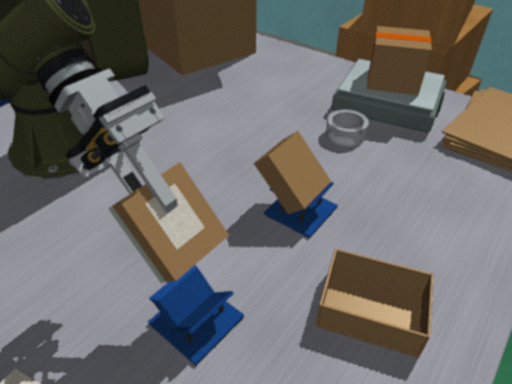

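```bash
python3 - <<'E'
from h import *
from kin2 import C,CX,CY,CZ
for n in("scene","wrist"):
    c=vision.camera_params(n);T=None
    o=ctrl.get_obs()
    p,d=vision.camera(n)
    if n=="wrist":
        T=np.eye(4);T[:3,:3]=R.from_euler('xyz',o['eef_rot']).as_matrix();T[:3,3]=o['ee_pos'];T=T@np.array(c['mount'])
    X=cloud(c,d,T);p=p.astype(int)
    B=np.stack([(X-C)@v for v in(CX,CY,CZ)],-1)
    blue=(d>0)&(p[...,2]>p[...,0]+30)
    br=blue&(abs(B[...,2]+.026)<.006)&(B[...,0]>.015)&(B[...,0]<.055)&(abs(B[...,1])<.06)
    le=blue&(abs(B[...,0]-.062)<.006)&(B[...,2]>-.02)&(B[...,2]<.04)&(abs(B[...,1])<.06)
    for nm,m in(("back",br),("ledge",le)):
        if m.sum()<50: print(n,nm,m.sum());continue
        c0,nn,I=plane(X[m]);b=np.stack([(I-C)@v for v in(CX,CY,CZ)],-1)
        print(n,nm,m.sum(),'n in carton axes',[round(float(nn@v),3) for v in(CX,CY,CZ)],'mean',b.mean(0).round(4),'y ext',np.percentile(b[:,1],[0.5,99.5]).round(4))
E
```

```text
scene back 1397 n in carton axes [-0.001, 0.0, 1.0] mean [ 0.035  -0.0013 -0.0236] y ext [-0.0443  0.0449]
scene ledge 853 n in carton axes [-1.0, 0.001, 0.009] mean [ 0.0603 -0.0019  0.008 ] y ext [-0.0445  0.0445]
wrist back 868 n in carton axes [0.001, -0.002, 1.0] mean [ 0.0338 -0.002  -0.024 ] y ext [-0.0444  0.0433]
wrist ledge 2512 n in carton axes [-1.0, 0.001, 0.001] mean [ 0.0589 -0.0045  0.0033] y ext [-0.0445  0.0443]
```

```bash
for u in .12 .0; do python3 to.py 1 -.0322 0 $u .03 5 .03 | head -1; done
```

```text
rel [ 0.0015 -0.0016  0.0006] [0.3  0.31 0.86]
rel [0.0007 0.0828 0.0859] [0.3  0.31 0.86]
```

>>> step_arm(
  steps=[
    {"x": 0.002, "y": -0.002, "z": 0, "ax": 0.3, "ay": 0.3, "az": 0.8, "claw": 0.03},
    {"x": 0, "y": 0.012, "z": 0.012, "ax": 0, "ay": 0, "az": 0, "claw": 0.03},
    {"x": 0, "y": 0.014, "z": 0.014, "ax": 0, "ay": 0, "az": 0, "claw": 0.03},
    {"x": 0, "y": 0.012, "z": 0.012, "ax": 0, "ay": 0, "az": 0, "claw": 0.03},
    {"x": 0, "y": 0, "z": 0, "ax": 0, "ay": 0, "az": 0, "claw": 0.03},
  ],
)

```text
time_s: 8.77
ee_pos: [0.5565, -0.1628, 0.1658]
eef_rot: [-2.352, -0.006, -1.622]
force: [0.8, -0.2, -3.6]
grip_width: 0.0484
```

```bash
python3 to.py 1 -.0322 0 0 .03 5 .03 |head -2
```

```text
rel [-0.0022  0.0482  0.0465] [-0.26 -0.21  0.31]
t 8.77 q [-0.49  0.11  2.06  0.94  0.38  1.92] tgt [-0.49  0.24  2.1   1.39  0.31  1.45] p [ 0.5565 -0.1628  0.1658] F [ 0.8 -0.2 -3.6] 0.0484
```

>>> step_arm(
  steps=[
    {"x": -0.002, "y": 0.008, "z": 0.007, "ax": -0.2, "ay": -0.2, "az": 0.3, "claw": 0.03},
    {"x": 0, "y": 0.01, "z": 0.01, "ax": 0, "ay": 0, "az": 0, "claw": 0.03},
    {"x": 0, "y": 0.008, "z": 0.008, "ax": 0, "ay": 0, "az": 0, "claw": 0.03},
    {"x": 0, "y": 0, "z": 0, "ax": 0, "ay": 0, "az": 0, "claw": 0.03},
  ],
)

```text
time_s: 9.1
ee_pos: [0.5573, -0.1617, 0.1315]
eef_rot: [-2.352, -0.003, -1.623]
force: [0.1, 0.2, -3.6]
grip_width: 0.0479
```

```bash
python3 to.py 1 -.0322 0 0 .03 5 .03 |head -2
```

```text
rel [-0.0007  0.0243  0.0219] [-0.23 -0.1   0.12]
t 9.1 q [-0.49  0.18  2.08  1.15  0.33  1.69] tgt [-0.49  0.24  2.1   1.39  0.31  1.45] p [ 0.5573 -0.1617  0.1315] F [ 0.1  0.2 -3.6] 0.0479
```

>>> step_arm(
  steps=[
    {"x": -0.001, "y": 0.007, "z": 0.005, "ax": -0.2, "ay": -0.1, "az": 0.1, "claw": 0.03},
    {"x": 0, "y": 0.006, "z": 0.006, "ax": 0, "ay": 0, "az": 0, "claw": 0.03},
    {"x": 0, "y": 0.003, "z": 0.003, "ax": 0, "ay": 0, "az": 0, "claw": 0.03},
    {"x": 0, "y": 0, "z": 0, "ax": 0, "ay": 0, "az": 0, "claw": 0.03},
  ],
)

```text
time_s: 9.43
ee_pos: [0.5582, -0.1616, 0.1148]
eef_rot: [-2.35, -0.003, -1.622]
force: [0.8, 0.1, -3.2]
grip_width: 0.0477
```

```bash
python3 to.py 1 -.0322 0 0 .03 5 .03 |head -2
```

```text
rel [-0.0005  0.0131  0.0094] [-0.34 -0.06  0.14]
t 9.43 q [-0.48  0.21  2.09  1.29  0.32  1.55] tgt [-0.49  0.24  2.1   1.39  0.31  1.45] p [ 0.5582 -0.1616  0.1148] F [ 0.8  0.1 -3.2] 0.0477
```

>>> step_arm(
  steps=[
    {"x": 0, "y": 0.005, "z": 0.003, "ax": -0.3, "ay": 0, "az": 0.1, "claw": 0.03},
    {"x": 0, "y": 0.003, "z": 0.003, "ax": 0, "ay": 0, "az": 0, "claw": 0.03},
    {"x": 0, "y": 0, "z": 0, "ax": 0, "ay": 0, "az": 0, "claw": 0.03},
  ],
)

```text
time_s: 9.68
ee_pos: [0.5581, -0.1622, 0.1077]
eef_rot: [-2.352, -0.003, -1.623]
force: [-0.2, -0.1, -2.8]
grip_width: 0.0477
```

```bash
python3 to.py 1 -.0322 0 0 .03 5 .03 |head -2;python3 - <<'E'
from h import *
c=vision.camera_params("wrist")
p,d=vision.camera("wrist");cv2.imwrite("pics/w7.png",p[:,:,::-1])
X=cloud(c,d,np.array(c['mount']))
m=(d>0)&(abs(X[...,0])<.06)&(abs(X[...,1])<.027)&(abs(X[...,2]+.047)<.004)
print('tool frame',np.percentile(X[m],[1,50,99],axis=0).round(4),m.sum());print(plane(X[m])[1])
p,d=vision.camera("scene");cv2.imwrite("pics/s7.png",cv2.resize(p[180:370,60:310,::-1],None,fx=3,fy=3))
E
```

```text
rel [-0.0011  0.008   0.0045] [-0.24 -0.11  0.12]
t 9.68 q [-0.49  0.23  2.1   1.33  0.31  1.5 ] tgt [-0.49  0.24  2.1   1.39  0.31  1.45] p [ 0.5581 -0.1622  0.1077] F [-0.2 -0.1 -2.8] 0.0477
tool frame [[-0.0491 -0.0238 -0.0483]
 [ 0.0147  0.0002 -0.0468]
 [ 0.0494  0.0238 -0.0451]] 11861
[5.96293702e-04 1.62074770e-04 9.99999809e-01]
```

View pics/s7.png

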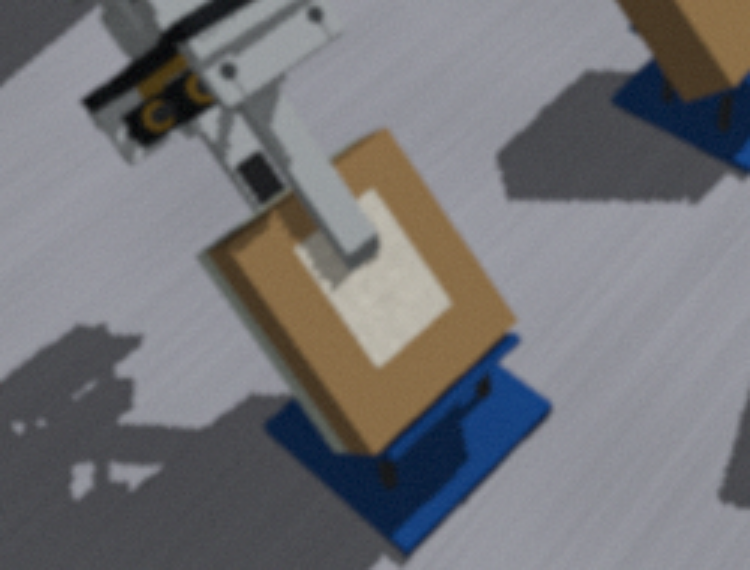

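>>> step_arm(
  steps=[
    {"x": -0.001, "y": 0.004, "z": 0.001, "ax": -0.3, "ay": -0.1, "az": 0.1, "claw": 0.03},
    {"x": 0, "y": 0.002, "z": 0.001, "ax": 0, "ay": 0, "az": 0, "claw": 0.03},
    {"x": 0, "y": 0, "z": 0, "ax": 0, "ay": 0, "az": 0, "claw": 0.03},
  ],
)

```text
time_s: 10.03
ee_pos: [0.5555, -0.1612, 0.1031]
eef_rot: [-2.356, -0.001, -1.623]
force: [0.6, 0.1, -2.3]
grip_width: 0.0477
```

```bash
python3 to.py 1 -.0322 0 0 .03 5 .03 |head -2
```

```text
rel [-0.0002  0.0029  0.0031] [-0.01 -0.03  0.04]
t 10.03 q [-0.49  0.23  2.1   1.35  0.31  1.48] tgt [-0.49  0.24  2.1   1.39  0.31  1.45] p [ 0.5555 -0.1612  0.1031] F [ 0.6  0.1 -2.3] 0.0477
```

>>> step_arm(
  steps=[
    {"x": 0, "y": 0.0015, "z": 0.0015, "ax": 0, "ay": 0, "az": 0, "claw": 0.03},
    {"x": 0, "y": 0.001, "z": 0.001, "ax": 0, "ay": 0, "az": 0, "claw": 0.03},
    {"x": 0, "y": 0, "z": 0, "ax": 0, "ay": 0, "az": 0, "claw": 0.03},
  ],
)

```text
time_s: 10.28
ee_pos: [0.5555, -0.1613, 0.1003]
eef_rot: [-2.354, -0.001, -1.623]
force: [-0.5, 0.6, -3.2]
grip_width: 0.0479
```

```bash
python3 to.py 1 -.0322 0 0 .03 5 .03 |head -2
```

```text
rel [-0.0003  0.0009  0.0011] [-0.1  -0.04  0.06]
t 10.28 q [-0.49  0.24  2.1   1.39  0.31  1.45] tgt [-0.49  0.24  2.1   1.39  0.31  1.45] p [ 0.5555 -0.1613  0.1003] F [-0.5  0.6 -3.2] 0.0479
```

No contact yet. I'll go down in millimetre steps until the force rises.

>>> step_arm(
  steps=[
    {"x": 0, "y": 0.001, "z": 0.001, "ax": -0.1, "ay": 0, "az": 0, "claw": 0.03},
    {"x": 0, "y": 0.0005, "z": 0.0005, "ax": 0, "ay": 0, "az": 0, "claw": 0.03},
    {"x": 0, "y": 0, "z": 0, "ax": 0, "ay": 0, "az": 0, "claw": 0.03},
  ],
)

```text
time_s: 10.53
ee_pos: [0.5554, -0.1613, 0.1004]
eef_rot: [-2.352, -0.002, -1.622]
force: [0.6, -0.1, -3.7]
grip_width: 0.0479
```

```bash
python3 to.py 1 -.0322 0 0 .03 5 .03 |head -2
```

```text
rel [-0.0003  0.0009  0.0013] [-0.23 -0.06  0.1 ]
t 10.53 q [-0.49  0.24  2.11  1.4   0.31  1.44] tgt [-0.49  0.24  2.1   1.39  0.31  1.45] p [ 0.5554 -0.1613  0.1004] F [ 0.6 -0.1 -3.7] 0.0479
```

>>> step_arm(
  steps=[
    {"x": 0, "y": 0.002, "z": 0.002, "ax": -0.3, "ay": 0, "az": 0, "claw": 0.03},
    {"x": 0, "y": 0.001, "z": 0.001, "ax": 0, "ay": 0, "az": 0, "claw": 0.03},
    {"x": 0, "y": 0.001, "z": 0.001, "ax": 0, "ay": 0, "az": 0, "claw": 0.03},
  ],
)

```text
time_s: 10.78
ee_pos: [0.5558, -0.1617, 0.0997]
eef_rot: [-2.349, -0.004, -1.622]
force: [-33.8, 6.3, 31.2]
grip_width: 0.0475
```

```bash
python3 to.py 1 -.0322 0 0 .03 5 .03 |head -2
```

```text
rel [-0.0007  0.0007  0.0005] [-0.4  -0.11  0.2 ]
t 10.78 q [-0.49  0.24  2.11  1.42  0.31  1.41] tgt [-0.49  0.24  2.1   1.39  0.31  1.45] p [ 0.5558 -0.1617  0.0997] F [-33.8   6.3  31.2] 0.0475
```

>>> step_arm(
  steps=[
    {"x": -0.0005, "y": 0.0, "z": -0.001, "ax": -0.4, "ay": -0.1, "az": 0.2, "claw": 0.03},
    {"x": 0, "y": 0, "z": 0, "ax": 0, "ay": 0, "az": 0, "claw": 0.03},
  ],
)

```text
time_s: 10.95
ee_pos: [0.555, -0.1613, 0.1009]
eef_rot: [-2.355, -0.0, -1.623]
force: [0.8, 0.0, -2.6]
grip_width: 0.0477
```

```bash
python3 to.py 1 -.0322 0 0 .03 5 .03 |head -2
```

```text
rel [-0.0003  0.001   0.0019] [-0.05 -0.04 -0.  ]
t 10.95 q [-0.49  0.24  2.1   1.38  0.31  1.46] tgt [-0.49  0.24  2.1   1.39  0.31  1.45] p [ 0.555  -0.1613  0.1009] F [ 0.8  0.  -2.6] 0.0477
```

>>> step_arm(
  steps=[
    {"x": 0, "y": 0.0015, "z": 0.0018, "ax": 0, "ay": 0, "az": 0, "claw": 0.03},
    {"x": 0, "y": 0, "z": 0, "ax": 0, "ay": 0, "az": 0, "claw": 0.03},
  ],
)

```text
time_s: 11.12
ee_pos: [0.5555, -0.1614, 0.0992]
eef_rot: [-2.353, -0.001, -1.623]
force: [-6.6, 3.2, 2.3]
grip_width: 0.0475
```

```bash
python3 to.py 1 -.0322 0 0 .03 5 .03 |head -2
```

```text
rel [-0.0004  0.0002  0.0004] [-0.16 -0.05  0.04]
t 11.12 q [-0.49  0.24  2.11  1.4   0.31  1.43] tgt [-0.49  0.24  2.1   1.39  0.31  1.45] p [ 0.5555 -0.1614  0.0992] F [-6.6  3.2  2.3] 0.0475
```

>>> step_arm(
  steps=[
    {"x": 0, "y": 0, "z": 0, "ax": 0, "ay": 0, "az": 0, "claw": 0.046},
    {"x": 0, "y": 0, "z": 0, "ax": 0, "ay": 0, "az": 0, "claw": 0.049},
    {"x": 0, "y": 0, "z": 0, "ax": 0, "ay": 0, "az": 0, "claw": 0.051},
    {"x": 0, "y": 0, "z": 0, "ax": 0, "ay": 0, "az": 0, "claw": 0.053},
  ],
  grip_force=10,
)

```text
time_s: 11.45
ee_pos: [0.5562, -0.1617, 0.0992]
eef_rot: [-2.352, -0.002, -1.623]
force: [-1.0, 0.4, -0.2]
grip_width: 0.0521
```

```bash
python3 to.py 1 -.0322 0 0 .03 5 .03 |head -2;python3 - <<'E'
from h import *
p,d=vision.camera("scene");cv2.imwrite("pics/s8.png",cv2.resize(p[180:370,60:310,::-1],None,fx=3,fy=3))
E
```

```text
rel [-0.0006  0.0006 -0.0002] [-0.25 -0.07  0.06]
t 11.45 q [-0.49  0.24  2.1   1.41  0.31  1.43] tgt [-0.49  0.24  2.1   1.39  0.31  1.45] p [ 0.5562 -0.1617  0.0992] F [-1.   0.4 -0.2] 0.0521
```

View pics/s8.png

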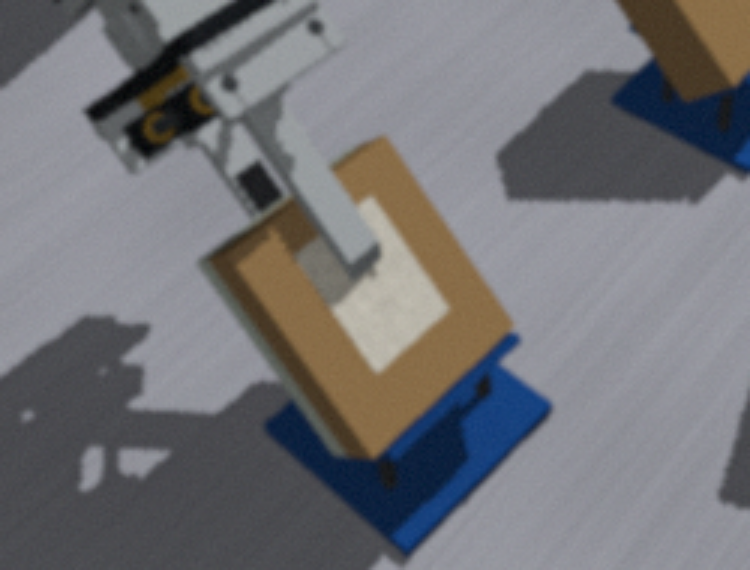

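The carton is seated and the fingers have let go. I'll open fully, then retreat along the tool axis.

>>> step_arm(
  steps=[
    {"x": 0, "y": 0, "z": 0, "ax": 0, "ay": 0, "az": 0, "claw": 0.09},
    {"x": 0, "y": 0, "z": 0, "ax": 0, "ay": 0, "az": 0, "claw": 0.09},
    {"x": 0, "y": 0, "z": 0, "ax": 0, "ay": 0, "az": 0, "claw": 0.09},
    {"x": 0, "y": 0, "z": 0, "ax": 0, "ay": 0, "az": 0, "claw": 0.09},
    {"x": 0, "y": 0, "z": 0, "ax": 0, "ay": 0, "az": 0, "claw": 0.09},
  ],
)

```text
time_s: 11.92
ee_pos: [0.5565, -0.1618, 0.099]
eef_rot: [-2.352, -0.002, -1.623]
force: [-0.3, 0.2, -0.2]
grip_width: 0.0825
```

>>> step_arm(
  steps=[
    {"x": 0, "y": 0, "z": 0, "ax": 0, "ay": 0, "az": 0, "claw": 0.09},
    {"x": 0, "y": 0, "z": 0, "ax": 0, "ay": 0, "az": 0, "claw": 0.09},
    {"x": 0, "y": 0, "z": -0.01, "ax": 0, "ay": 0, "az": 0, "claw": 0.09},
    {"x": 0, "y": 0, "z": -0.01, "ax": 0, "ay": 0, "az": 0, "claw": 0.09},
    {"x": 0, "y": 0, "z": 0, "ax": 0, "ay": 0, "az": 0, "claw": 0.09},
  ],
)

```text
time_s: 12.33
ee_pos: [0.5419, -0.1608, 0.113]
eef_rot: [-2.353, -0.001, -1.623]
force: [-0.4, -0.7, 0.1]
grip_width: 0.0901
```

```bash
python3 to.py 1 -.0322 .12 0 .09 5 .03 |head -2
```

```text
rel [-4.000e-04 -1.000e-04 -1.002e-01] [-0.21 -0.05  0.05]
t 12.33 q [-0.5   0.19  2.13  1.31  0.32  1.51] tgt [-0.6  -0.11  2.23  0.9   0.49  1.89] p [ 0.5419 -0.1608  0.113 ] F [-0.4 -0.7  0.1] 0.0901
```

>>> step_arm(
  steps=[
    {"x": 0, "y": 0, "z": -0.015, "ax": 0, "ay": 0, "az": 0, "claw": 0.09},
    {"x": 0, "y": 0, "z": -0.015, "ax": 0, "ay": 0, "az": 0, "claw": 0.09},
    {"x": 0, "y": 0, "z": 0, "ax": 0, "ay": 0, "az": 0, "claw": 0.09},
  ],
)

```text
time_s: 12.58
ee_pos: [0.5204, -0.1597, 0.1343]
eef_rot: [-2.353, -0.001, -1.623]
force: [-0.2, 0.2, -0.3]
grip_width: 0.0905
```

```bash
python3 to.py 1 -.0322 .12 0 .09 5 .03 |head -2
```

```text
rel [-0.0004 -0.0002 -0.07  ] [-0.2  -0.04  0.05]
t 12.58 q [-0.53  0.1   2.17  1.17  0.36  1.64] tgt [-0.6  -0.11  2.23  0.9   0.49  1.89] p [ 0.5204 -0.1597  0.1343] F [-0.2  0.2 -0.3] 0.0905
```

>>> step_arm(
  steps=[
    {"x": 0, "y": 0, "z": -0.02, "ax": 0, "ay": 0, "az": 0, "claw": 0.09},
    {"x": 0, "y": 0, "z": -0.025, "ax": 0, "ay": 0, "az": 0, "claw": 0.09},
    {"x": 0, "y": 0, "z": -0.025, "ax": 0, "ay": 0, "az": 0, "claw": 0.09},
    {"x": 0, "y": 0, "z": -0.02, "ax": 0, "ay": 0, "az": 0, "claw": 0.09},
    {"x": 0, "y": 0, "z": 0, "ax": 0, "ay": 0, "az": 0, "claw": 0.09},
  ],
)

```text
time_s: 13.0
ee_pos: [0.4567, -0.1561, 0.1978]
eef_rot: [-2.353, 0.0, -1.621]
force: [0.4, 0.9, 0.1]
grip_width: 0.09
```

```bash
python3 - <<'E'
from h import *
from kin2 import C,CX,CY,CZ
o=ctrl.get_obs();print(o['ee_pos'],o['time_s'])
for n in("scene","wrist","top"):
    c=vision.camera_params(n);T=None
    o=ctrl.get_obs();p,d=vision.camera(n)
    cv2.imwrite(f"pics/{n}9.png",p[:,:,::-1])
    if n=="wrist":
        T=np.eye(4);T[:3,:3]=R.from_euler('xyz',o['eef_rot']).as_matrix();T[:3,3]=o['ee_pos'];T=T@np.array(c['mount'])
    X=cloud(c,d,T)
    B=np.stack([(X-C)@v for v in(CX,CY,CZ)],-1)
    for nm,i,s in(("top face",2,.024),("end",0,-.06)):
        m=(d>0)&(abs(B[...,i]-s)<.006)&(np.abs(B)<[.075,.062,.04]).all(-1)
        if m.sum()<200: continue
        c0,nn,I=plane(X[m]);b=np.stack([(I-C)@v for v in(CX,CY,CZ)],-1)
        r=cv2.minAreaRect(np.delete(b,i,1).astype(np.float32)) 
        print(n,nm,m.sum(),'n',[round(float(nn@v),3) for v in(CX,CY,CZ)],'lo',np.percentile(b,.5,axis=0).round(4),'hi',np.percentile(b,99.5,axis=0).round(4),r)
p=cv2.imread("pics/scene9.png");cv2.imwrite("pics/s9.png",cv2.resize(p[180:370,60:310],None,fx=3,fy=3))
E
```

```text
[ 0.45665858 -0.15609168  0.19778589] 13.0
scene top face 5486 n [-0.002, -0.001, 1.0] lo [-0.0594 -0.0492  0.0233] hi [0.06   0.05   0.0257] ((0.0013619549572467804, 0.0004985034465789795), (0.10035055130720139, 0.12298274040222168), 89.83009338378906)
scene end 551 n [-1.0, -0.002, 0.02] lo [-0.0601 -0.0496 -0.0235] hi [-0.058   0.0502  0.0262] ((0.0004337802529335022, 0.0008586794137954712), (0.05182783305644989, 0.10068617016077042), 88.9549789428711)
wrist top face 574 n [-0.006, -0.0, 1.0] lo [-0.0627 -0.0497  0.0181] hi [0.0371 0.0492 0.0236] ((-0.03209586814045906, -0.027097582817077637), (0.07433532178401947, 0.14670982956886292), 47.263084411621094)
wrist end 4289 n [-1.0, -0.0, -0.001] lo [-0.0622 -0.0492 -0.0238] hi [-0.0599  0.0494  0.0236] ((0.00023434311151504517, -0.00012333504855632782), (0.09908270835876465, 0.04802986606955528), 0.004807629156857729)
top top face 1828 n [-0.005, -0.0, 1.0] lo [-0.0614 -0.0503  0.0241] hi [0.0608 0.0487 0.0267] ((-0.0002637505531311035, -0.0008852966129779816), (0.1251107007265091, 0.10041365772485733), 0.06859232485294342)
top end 1166 n [-1.0, 0.003, 0.009] lo [-0.0613 -0.0504 -0.0221] hi [-0.0588  0.0488  0.026 ] ((-0.0005329027771949768, 0.0017314311116933823), (0.04931352660059929, 0.10012192279100418), 89.60575866699219)
```

View pics/s9.png

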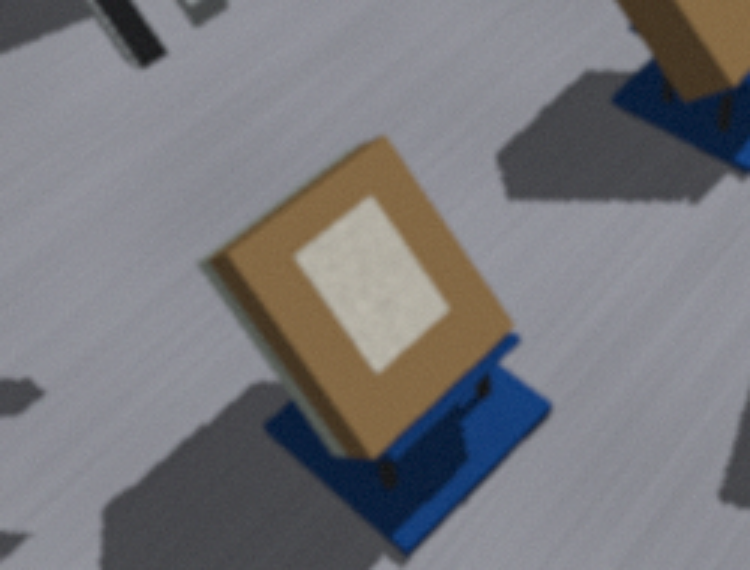

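View pics/wrist9.png

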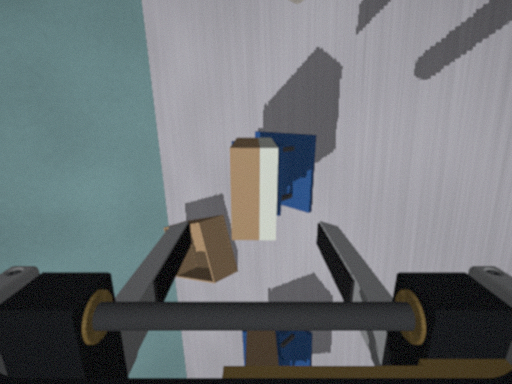

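The carton sits in the seat with the lid closed against the back rest. It is centred and square to within about 1 mm, and the kraft carton has not moved.

```bash
python3 -c "
from station import ticket
print(ticket.hand_in())"
```

```text
the job is handed in; nothing more can be done
None
```

The white-lidded carton is turned over and back on its own stand, lid flat against the back rest and a short end on the ledge. I handed the job in at about 13 s of the 48 s.

**What I did:** I pinched base and lid together from the upper end at 50 N and lifted the carton straight up. I rolled it 180° about its long axis, set it back down, let go and backed the gripper off.

**Last checks:**
- **Position:** the scene, wrist and top cameras put the carton within about 1 mm of its starting centre. Its faces line up with the stand to within about 0.5°, apart from the thin end-face fits from the scene and top cameras, which were noisier at up to 1.1°.
- **Lid:** the wrist camera measures the total thickness as 48 mm, so the lid is closed.
- **Clearance:** the gripper was well clear of the carton. I did not go near the kraft carton, and it looked unmoved in the pictures.

While I was seating it, the carton's end pressed on the ledge at about 46 N for one reading. That was through the carton, not the gripper's body, and well under the 120 N wrist limit. I eased off and re-seated it lightly before letting go. No check failed.

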